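Set up burners in the test-fire hood

TASK

Get the overhauled burner heads ready for test firing: lift the hood's glass sash all the way up, draw the burner carriage out to its stop, stand every burner head from the bench over an injector on the carriage and put a cap on each, fully down and level. Then push the carriage fully home and lower the sash, without slamming it, until it is fully shut. Move the carriage only while the sash is up, and leave the wrench, the tape roll and the can where they are; a spare cap just stays out of the hood.

Things in the scene. Friction and masses are not known exactly. Their poses are not given: they have to be found in the camera images.
- hood: fixed test-fire hood, 360 mm wide, 280 deep: glass sides, clear canopy sloping from 240 mm high in front to 330 behind, two sash guides 375 mm tall at its front edges. Origin: on the bench, middle of the sash plane; x points into the hood, y along the sash, z up. A bed 270 mm wide, 20 high (buffers 26) runs out 245 mm in front
- sash (a joint): height of the sash above shut, m: 0 shut, 0.13 fully up (stop). The sash stays where it is left (friction); it takes about 11 N to lift and 3 N to push down
- sash_grip (a point): middle of the sash's red handle: level bar 160 mm along hood y, 12 thick (hood x), 14 tall, 50 mm in front of the sash plane (38 mm gap to the frame), an arm at each end. 210 mm above the bench when shut, 340 when up; the sash's top edge is 21 mm above it, so it is pinched from above. Sash's lower edge: 36 mm above the bench shut, 166 up
- carriage (a joint): how far the carriage is drawn out, m: 0 fully home inside the hood (stop), 0.26 fully out (stop). It slides level along hood x (out is -x) against about 3 N of friction and stays where it is left
- carriage_grip (a point): middle of the black T-handle on the carriage's drawbar: level bar 80 mm along hood y, 12 thick (hood x), from 48 to 66 mm above the bench, this point at 57 mm; a web 24 mm wide below it. Always outside the sash: 165 mm in front of the sash plane when home, 425 mm when fully out
- seat0 (a point): injector seat 0 of 3, 80 mm apart along hood y (seat1 in the middle); any will do. Point on the carriage deck (110 x 260 mm), 30 mm above the bench, at the foot of a brass stub 20 mm across, 14 tall, tapered tip: a head stands on the deck with the stub in its bore, its origin here. 265 mm behind the T-handle; 160 mm in front of the sash plane when out, 100 behind it when home
- seat1 (a point): injector seat 1 of 3, 80 mm apart along hood y (seat1 in the middle); any will do. Point on the carriage deck (110 x 260 mm), 30 mm above the bench, at the foot of a brass stub 20 mm across, 14 tall, tapered tip: a head stands on the deck with the stub in its bore, its origin here. 265 mm behind the T-handle; 160 mm in front of the sash plane when out, 100 behind it when home
- seat2 (a point): injector seat 2 of 3, 80 mm apart along hood y (seat1 in the middle); any will do. Point on the carriage deck (110 x 260 mm), 30 mm above the bench, at the foot of a brass stub 20 mm across, 14 tall, tapered tip: a head stands on the deck with the stub in its bore, its origin here. 265 mm behind the T-handle; 160 mm in front of the sash plane when out, 100 behind it when home
- burner0: brass burner head, an upright ring open through: 52 mm outside diameter, 28 mm tall, 32 mm bore, about 0.22 kg, row of dark gas ports round its side; origin: centre of its underside, z up. Absent in some starts
- burner1: brass burner head, an upright ring open through: 52 mm outside diameter, 28 mm tall, 32 mm bore, about 0.22 kg, row of dark gas ports round its side; origin: centre of its underside, z up. Absent in some starts
- burner2: brass burner head, an upright ring open through: 52 mm outside diameter, 28 mm tall, 32 mm bore, about 0.22 kg, row of dark gas ports round its side; origin: centre of its underside, z up. Absent in some starts
- cap0: black burner cap with a grey top disc, about 0.15 kg: disc 60 mm across, 12 thick, below it a steel spigot 27 mm across, 6 long, which drops into a head's bore; 18 mm tall in all. Lies spigot down on the bench. Origin: centre of the spigot's underside, z up; seated, it is 22 mm above the head's origin. All caps are alike and fit every head; one may be spare
- cap1: black burner cap with a grey top disc, about 0.15 kg: disc 60 mm across, 12 thick, below it a steel spigot 27 mm across, 6 long, which drops into a head's bore; 18 mm tall in all. Lies spigot down on the bench. Origin: centre of the spigot's underside, z up; seated, it is 22 mm above the head's origin. All caps are alike and fit every head; one may be spare
- cap2: black burner cap with a grey top disc, about 0.15 kg: disc 60 mm across, 12 thick, below it a steel spigot 27 mm across, 6 long, which drops into a head's bore; 18 mm tall in all. Lies spigot down on the bench. Origin: centre of the spigot's underside, z up; seated, it is 22 mm above the head's origin. All caps are alike and fit every head; one may be spare
- wrench: bystander: steel wrench 190 mm long lying on the bench, origin at its middle underside
- tape: bystander: black roll of tape, 96 mm across, 24 mm high, origin at its underside
- polish: bystander: steel can with a blue label, 60 mm across, 100 mm tall, origin at its underside

How it is judged:
On the way, in this order (a step that is already met when the one before it is completed fails the run):
1. the sash is all the way up (at least 123 mm of its 130 mm) (value of joint sash above 0.123 m), for 0.2 s.
2. the carriage is drawn out to its stop (at least 248 mm of 260 mm) (value of joint carriage above 0.248 m), for 0.2 s.
3. on the drawn-out carriage every burner head stands over an injector with a cap seated level on it (value of joint carriage above 0.15 m and angle between each of burner0, burner1, burner2's own z axis and vertical below 0.06 rad and (distance between burner0 and seat0 below 0.01 m or distance between burner0 and seat1 below 0.01 m or distance between burner0 and seat2 below 0.01 m) and ((horizontal distance between cap0 and burner0 below 0.005 m and z of cap0 in the frame of burner0 between 0.018 and 0.0245 m and angle between cap0's own z axis and vertical below 0.06 rad) or (horizontal distance between cap1 and burner0 below 0.005 m and z of cap1 in the frame of burner0 between 0.018 and 0.0245 m and angle between cap1's own z axis and vertical below 0.06 rad) or (horizontal distance between cap2 and burner0 below 0.005 m and z of cap2 in the frame of burner0 between 0.018 and 0.0245 m and angle between cap2's own z axis and vertical below 0.06 rad)) and (distance between burner1 and seat0 below 0.01 m or distance between burner1 and seat1 below 0.01 m or distance between burner1 and seat2 below 0.01 m) and ((horizontal distance between cap0 and burner1 below 0.005 m and z of cap0 in the frame of burner1 between 0.018 and 0.0245 m and angle between cap0's own z axis and vertical below 0.06 rad) or (horizontal distance between cap1 and burner1 below 0.005 m and z of cap1 in the frame of burner1 between 0.018 and 0.0245 m and angle between cap1's own z axis and vertical below 0.06 rad) or (horizontal distance between cap2 and burner1 below 0.005 m and z of cap2 in the frame of burner1 between 0.018 and 0.0245 m and angle between cap2's own z axis and vertical below 0.06 rad)) and (distance between burner2 and seat0 below 0.01 m or distance between burner2 and seat1 below 0.01 m or distance between burner2 and seat2 below 0.01 m) and ((horizontal distance between cap0 and burner2 below 0.005 m and z of cap0 in the frame of burner2 between 0.018 and 0.0245 m and angle between cap0's own z axis and vertical below 0.06 rad) or (horizontal distance between cap1 and burner2 below 0.005 m and z of cap1 in the frame of burner2 between 0.018 and 0.0245 m and angle between cap1's own z axis and vertical below 0.06 rad) or (horizontal distance between cap2 and burner2 below 0.005 m and z of cap2 in the frame of burner2 between 0.018 and 0.0245 m and angle between cap2's own z axis and vertical below 0.06 rad))), for 0.3 s.
4. the carriage is fully home (within 6 mm), sash still up (value of joint carriage below 0.006 m and value of joint sash above 0.1 m), for 0.2 s.
At the end, for the whole second after the job is handed in: sash shut (5 mm), carriage home (6 mm); every burner head present upright over an injector (within 10 mm of its seat) with a cap seated on it (centred to 5 mm, down to 2.5 mm, level to 0.06 rad); a spare cap is outside the hood; all at rest (value of joint sash below 0.005 m and value of joint carriage below 0.006 m and angle between each of burner0, burner1, burner2's own z axis and vertical below 0.06 rad and (distance between burner0 and seat0 below 0.01 m or distance between burner0 and seat1 below 0.01 m or distance between burner0 and seat2 below 0.01 m) and ((horizontal distance between cap0 and burner0 below 0.005 m and z of cap0 in the frame of burner0 between 0.018 and 0.0245 m and angle between cap0's own z axis and vertical below 0.06 rad) or (horizontal distance between cap1 and burner0 below 0.005 m and z of cap1 in the frame of burner0 between 0.018 and 0.0245 m and angle between cap1's own z axis and vertical below 0.06 rad) or (horizontal distance between cap2 and burner0 below 0.005 m and z of cap2 in the frame of burner0 between 0.018 and 0.0245 m and angle between cap2's own z axis and vertical below 0.06 rad)) and (distance between burner1 and seat0 below 0.01 m or distance between burner1 and seat1 below 0.01 m or distance between burner1 and seat2 below 0.01 m) and ((horizontal distance between cap0 and burner1 below 0.005 m and z of cap0 in the frame of burner1 between 0.018 and 0.0245 m and angle between cap0's own z axis and vertical below 0.06 rad) or (horizontal distance between cap1 and burner1 below 0.005 m and z of cap1 in the frame of burner1 between 0.018 and 0.0245 m and angle between cap1's own z axis and vertical below 0.06 rad) or (horizontal distance between cap2 and burner1 below 0.005 m and z of cap2 in the frame of burner1 between 0.018 and 0.0245 m and angle between cap2's own z axis and vertical below 0.06 rad)) and (distance between burner2 and seat0 below 0.01 m or distance between burner2 and seat1 below 0.01 m or distance between burner2 and seat2 below 0.01 m) and ((horizontal distance between cap0 and burner2 below 0.005 m and z of cap0 in the frame of burner2 between 0.018 and 0.0245 m and angle between cap0's own z axis and vertical below 0.06 rad) or (horizontal distance between cap1 and burner2 below 0.005 m and z of cap1 in the frame of burner2 between 0.018 and 0.0245 m and angle between cap1's own z axis and vertical below 0.06 rad) or (horizontal distance between cap2 and burner2 below 0.005 m and z of cap2 in the frame of burner2 between 0.018 and 0.0245 m and angle between cap2's own z axis and vertical below 0.06 rad)) and linear speed of each of burner0, burner1, burner2, cap0, cap1, cap2 below 0.03 m/s and (x of cap0 in the frame of hood below -0.02 m or horizontal distance between cap0 and burner0 below 0.005 m or horizontal distance between cap0 and burner1 below 0.005 m or horizontal distance between cap0 and burner2 below 0.005 m) and (x of cap1 in the frame of hood below -0.02 m or horizontal distance between cap1 and burner0 below 0.005 m or horizontal distance between cap1 and burner1 below 0.005 m or horizontal distance between cap1 and burner2 below 0.005 m) and (x of cap2 in the frame of hood below -0.02 m or horizontal distance between cap2 and burner0 below 0.005 m or horizontal distance between cap2 and burner1 below 0.005 m or horizontal distance between cap2 and burner2 below 0.005 m)); the robot touches nothing.
It fails at once if the carriage is more than 40 mm out while the sash is less than 100 mm up (the injectors would strike it) (value of joint carriage above 0.04 m and value of joint sash below 0.1 m).
It fails at once if the sash is slammed (falls faster than 0.4 m/s) (velocity of joint sash below -0.4 m/s).
It fails at once if the wrench is moved more than 30 mm (distance of wrench from where it was at the start of the episode above 0.03 m).
It fails at once if the tape roll is moved more than 30 mm (distance of tape from where it was at the start of the episode above 0.03 m).
It fails at once if the can is moved more than 30 mm (distance of polish from where it was at the start of the episode above 0.03 m).
Of burner0, burner1, burner2 only 2 to 3 are there at a start; the rules pass over those that are not, and their reading is None.
At some moment in a run one of burner0, burner1, burner2, cap0, cap1, cap2 may be knocked a few centimetres aside while the robot is not near it.
It also fails if it takes over 210 s, if anything falls off the work surface, if the arm or the gripper's body presses on something with over 40 N, if the wrist force passes 120 N, or if a joint passes its speed limit or range.

ROBOT

A 7-joint arm with a two-finger parallel gripper is mounted at the origin on the work surface. World frame = base frame: x ahead of the robot, y to its left, z up, the work surface at z = 0. Lengths are in m, angles in rad, forces in N, time in s.
With the tool pointing down it reaches from about 0.4 to 0.875 m from the base axis. Payload 19.3 kg.
Tool frame: the origin (TCP) lies at the very end of the fingers, on their centre line; the grasp point (between the pads) lies 19 mm behind it; z points along the fingers, y is the direction in which the jaws open and shut (so a half turn about z gives the same grasp; the last joint's range is limited). The gripper opens to 85 mm and grips with 20 to 120 N. Pads are 22 mm wide; open, the fingers measure 114 mm over their backs; the gripper's body (76 mm by 85 mm) begins 54 mm behind the grasp point. The pads swing forward as they close: fully open they stand 13 mm farther back than shut.
Start: joints at [-1.201, 0.521, -0.036, 1.599, 0.021, 1.021, -0.113], TCP at [0.266, 0.566, 0.231] pointing down, gripper open.
Joint ranges: [-2.91, 2.91], [-0.3, 2.13], [-1.5, 1.42], [0.17, 2.43], [-1.26, 4.41], [0.16, 1.93], [-2.52, 2.52]. Speed limits (rad/s): [1.89, 1.89, 2.39, 2.39, 3.01, 3.01, 3.01].

INTERFACE

Orientations are given as [roll, pitch, yaw] about the fixed x, y, z axes, in that order (R = Rz(yaw) Ry(pitch) Rx(roll)).
In Python, from workcell import bot, viewer gives the robot as it stands.
- The arm moves only by the shell command python3 -m creep 'ROWS' [FORCE]. ROWS is JSON, a list of rows, each an object of numbers: "rx", "ry", "rz": the turn, a rotation vector about the tool's x, y, z in degrees; "tx", "ty", "tz": the shift along the tool's x, y, z in mm; "hand": the closure, from -1 (fully open) to 1 (shut), so that 0 is half open. In form: [{"rx": .., "ry": .., "rz": .., "tx": .., "ty": .., "tz": .., "hand": ..}, ...]. A call has 1 to 8 rows; each row is the pose to reach, as a shift and turn from the pose commanded when the call began, along the tool's axes at that moment; what a row does not reach only later rows make up. A row lasts 1/10 s, in which the tool goes at most 50 mm and 8.59 degrees, less where a joint would pass 70% of its speed; a pose out of reach is approached as far as the arm can. A call with a gripper value outside its range is refused whole. The fingers move at their own pace and stop on an object; FORCE is the grip in N (left out, the last holds). Time passes only in rows, so rows that repeat a pose let the fingers close. It gives the time, the measured TCP pose, the force and the opening at its end, in the units of the state.
- bot.observe(): the state, without advancing time (a new reading comes with each control period).
- viewer.grab_frame(name): name is "side" or "top" or "wrist"; returns a dict with "pixels" (480x640x3 uint8, blue, green, red), "vertical_fov" (degrees; the focal length in pixels is half the picture's height over the tangent of half this angle, whatever the lens; pixels are square), "cx", "cy" (the principal point, pixels), "rvec" (rotation vector, rad) and "tvec" (3), from world to camera coordinates, as OpenCV has them; the wrist camera has in their place "tool_from_camera" (4x4, takes a point from camera to tool coordinates, whose origin is the TCP and whose axes are the flange's). Camera axes: x right, y down, z forward; pixel columns grow to the right and rows downward; lengths in m; the calibration is good to about 2 mm. The wrist camera is an equidistant fisheye: a pixel r from the principal point sees the ray r / f radians off the axis. A picture is of the moment at which its call begins: read the wrist's pose just before it. There is no depth.
- bot.job_done(): hands the job in, once; it reports no verdict.
Trained networks look in a picture, given as the dict that the camera call returned (one of the last four; its "shot" number tells which), for a name from the list of things; names that differ only in an ending like _2 or _b are one class to them, and where a whole thing is asked for, a point or a joint stands for the part that bears it (a point fixed in the world has none). Each returns a list of dicts, best first, with "score" (0 to 1); they miss things now and then, are a little off and sometimes report something else, mostly with a low value. They report only what shows in the picture. A call takes as long as a camera call.
- viewer.outline_of(target, picture): "mask" (480x640 bool, what is visible of it) and "bbox" ([left, top, right, bottom] in pixels, round what is visible of it).
The state is a dict: "clock": time; "qpos": joint angles; "qd": joint speeds; "joint_efforts": joint torques, N m; "position": TCP position; "tool_rot": TCP orientation; "force": force on the tool from outside, world axes, zero at the start; "moment": the same for the moment, N m; "grip_width": finger opening in m.
Only numpy, scipy, OpenCV 4.12 (cv2) and the standard library are available. Lean on these libraries where they do the work, as an engineer would, in place of code of your own. Each camera call takes 0.05 s, during which the arm holds its last target.

## Working session

There is one attempt and no reset: what is moved stays moved. The work goes in short steps, Python scripts to look and compute and a shell command to move; the robot and the scene stay as the last step left them, time stands still between calls to the robot, and variables do not carry over. Pictures are saved under pics/ and viewed, and the job is handed in when it is done.

```bash
ls; mkdir -p pics
python3 - <<'E'
from workcell import bot, viewer
import cv2
print(bot.observe())
for n in ["side","top","wrist"]:
    f=viewer.grab_frame(n)
    cv2.imwrite(f"pics/{n}0.png",f["pixels"])
    print(n,{k:v for k,v in f.items() if k!="pixels"})
E
```

```text
pics
{'clock': 0.0, 'qpos': array([-1.20121593,  0.52206307, -0.03632919,  1.60000784,  0.0212241 ,
        1.02106828, -0.11277927]), 'qd': array([-0.00023339,  0.00016757,  0.00037082, -0.00057305,  0.00052832,
       -0.00024505, -0.00050002]), 'joint_efforts': array([-1.32689926e-03, -9.27099895e+01,  1.97946489e+00, -3.69933307e+01,
        1.77598209e-02,  8.14142200e-03, -5.31245576e-05]), 'position': array([0.26598391, 0.56520806, 0.2306952 ]), 'tool_rot': array([-3.14043623e+00,  1.01357300e-04,  2.70183723e+00]), 'force': array([0.43710891, 0.72558756, 0.28432515]), 'moment': array([-0.03472347,  0.02787856, -0.003852  ]), 'grip_width': 0.08552662530555083}
side {'vertical_fov': 47.7779245467337, 'cx': 309.7245502848523, 'cy': 239.508476739096, 'rvec': array([ 0.07426033, -2.76229239,  1.47114905]), 'tvec': array([0.57241786, 0.12649602, 1.22917187]), 'shot': 1}
top {'vertical_fov': 51.87713133056737, 'cx': 313.1610979221752, 'cy': 237.9054041396949, 'rvec': array([ 2.18928768, -2.1721129 ,  0.10238137]), 'tvec': array([0.0343867 , 0.59008104, 1.26426928]), 'shot': 2}
wrist {'vertical_fov': 65.70646984690485, 'cx': 317.6012387896695, 'cy': 248.71647716689182, 'tool_from_camera': array([[ 1.98884370e-03, -9.44150828e-01, -3.29507599e-01,
         8.46656743e-02],
       [ 9.99997532e-01,  1.55147605e-03,  1.59028621e-03,
         1.98093458e-04],
       [-9.90246896e-04, -3.29509949e-01,  9.44151584e-01,
        -1.42846744e-01],
       [ 0.00000000e+00,  0.00000000e+00,  0.00000000e+00,
         1.00000000e+00]]), 'shot': 3}
```

View pics/side0.png

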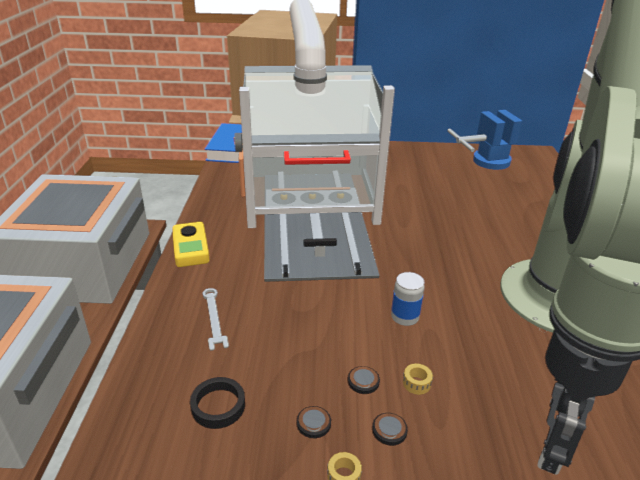

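View pics/top0.png

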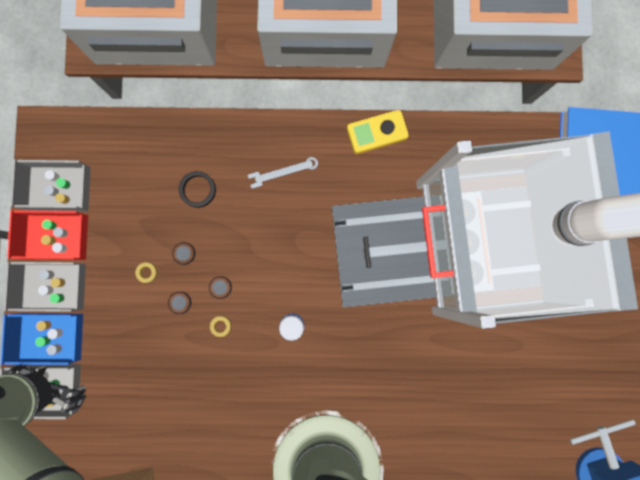

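View pics/wrist0.png

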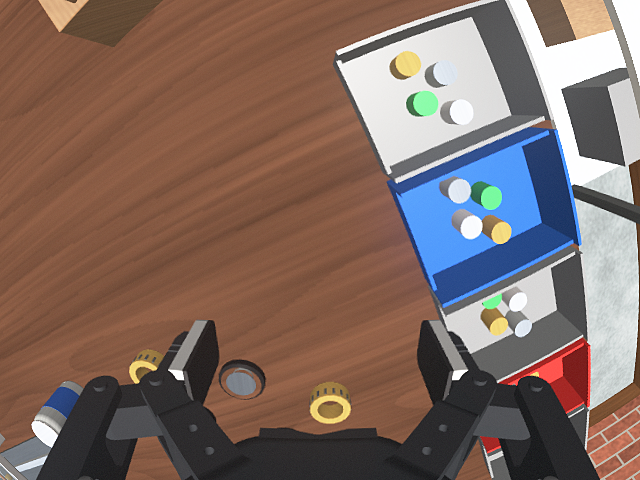

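```bash
cat > h.py <<'E'
import numpy as np, cv2, json
from workcell import bot, viewer
from scipy.spatial.transform import Rotation as Ro
def K(f):
    fl=240/np.tan(np.radians(f["vertical_fov"])/2); return fl,f["cx"],f["cy"]
def cam(f,st=None):
    """returns R (world from cam), c (cam centre)"""
    if "rvec" in f:
        R=cv2.Rodrigues(np.array(f["rvec"]))[0]; return R.T, -R.T@f["tvec"]
    T=f["tool_from_camera"]; Rt=Ro.from_euler('xyz',st["tool_rot"]).as_matrix()
    return Rt@T[:3,:3], Rt@T[:3,3]+st["position"]
def rays(f,uv,st=None):
    fl,cx,cy=K(f); uv=np.atleast_2d(np.asarray(uv,float)); d=uv-[cx,cy]
    if "rvec" in f: v=np.c_[d/fl,np.ones(len(d))]
    else:
        r=np.linalg.norm(d,axis=1)+1e-9; th=r/fl
        v=np.c_[d/r[:,None]*np.sin(th)[:,None],np.cos(th)]
    R,c=cam(f,st); return v@R.T,c
def onz(f,uv,z,st=None):
    v,c=rays(f,uv,st); s=(z-c[2])/v[:,2]; return c+v*s[:,None]
def proj(f,P,st=None):
    fl,cx,cy=K(f); R,c=cam(f,st); p=(np.atleast_2d(P)-c)@R
    if "rvec" in f: return p[:,:2]/p[:,2:]*fl+[cx,cy]
    rr=np.linalg.norm(p[:,:2],axis=1)+1e-12; th=np.arctan2(rr,p[:,2])
    return p[:,:2]/rr[:,None]*(th*fl)[:,None]+[cx,cy]
def shot(n,name=None):
    st=bot.observe(); f=viewer.grab_frame(n)
    if name: cv2.imwrite(f"pics/{name}.png",f["pixels"])
    return f,st
def cen(m):
    ys,xs=np.nonzero(m); return np.array([xs.mean(),ys.mean()])
E
python3 - <<'E'
from h import *
for n in ["top","side"]:
    f,st=shot(n)
    for t,z in [("burner0",.028),("cap0",.018),("polish",.1),("tape",.024),("wrench",.0),("sash",.2),("carriage",.05),("carriage_grip",.066),("hood",.2)]:
        for d in viewer.outline_of(t,f):
            c=cen(d["mask"]); print(n,t,round(d["score"],2),np.round(c,1),d["bbox"],d["mask"].sum(),np.round(onz(f,c,z)[0],4))
E
```

```text
top burner0 0.71 [147.5 271.7] [135.8, 264.0, 161.8, 279.6] 230 [0.4983 0.4668 0.028 ]
top burner0 0.68 [220.1 325. ] [209.0, 313.5, 230.5, 331.7] 248 [0.3634 0.2761 0.028 ]
top cap0 0.77 [184.9 252.6] [174.5, 246.5, 193.1, 259.9] 195 [0.5491 0.3742 0.018 ]
top cap0 0.71 [197.4 188.5] [178.5, 169.1, 214.6, 209.7] 611 [0.7192 0.3463 0.018 ]
top cap0 0.61 [180.8 302.8] [167.0, 289.5, 195.5, 314.5] 299 [0.4186 0.3811 0.018 ]
top cap0 0.57 [219.2 286.9] [213.7, 281.1, 228.1, 292.0] 149 [0.4605 0.2825 0.018 ]
top cap0 0.38 [440.7 242.4] [423.3, 169.3, 463.3, 310.0] 3341 [ 0.5814 -0.2968  0.018 ]
top polish 0.69 [291.8 326.3] [279.4, 313.1, 306.0, 340.0] 500 [0.3679 0.0897 0.1   ]
top polish 0.29 [146.8 271.6] [135.1, 260.2, 157.8, 284.2] 339 [0.4975 0.445  0.1   ]
top polish 0.29 [181.1 302.2] [166.8, 289.3, 194.1, 314.1] 350 [0.4239 0.3593 0.1   ]
top tape 0.81 [196.7 188.2] [176.5, 170.1, 215.3, 208.2] 531 [0.7189 0.3467 0.024 ]
top tape 0.5 [440.7 243. ] [423.3, 169.6, 464.7, 313.4] 3415 [ 0.5793 -0.2952  0.024 ]
top tape 0.33 [390.2 249.5] [366.4, 236.2, 427.6, 267.1] 680 [ 0.561  -0.
[... 1077 characters left out ...]
0.76 [407.2 298.3] [392.2, 273.7, 425.3, 326.4] 1384 [0.3765 0.1528 0.1   ]
side polish 0.62 [343.6 466.5] [326.4, 450.9, 360.0, 478.7] 826 [0.5024 0.5232 0.1   ]
side tape 0.56 [217.  402.6] [190.6, 376.7, 243.6, 430.9] 1592 [0.7171 0.3626 0.024 ]
side wrench 0.76 [214.  320.3] [206.1, 288.1, 229.1, 350.7] 566 [0.7696 0.1303 0.    ]
side sash 0.77 [314.4 178.1] [251.8, 144.6, 376.4, 215.6] 8354 [ 0.5716 -0.1475  0.2   ]
side carriage 0.59 [317.8 236.9] [303.2, 212.4, 337.9, 257.0] 616 [ 0.5599 -0.1271  0.05  ]
side carriage_grip 0.7 [317.9 236.7] [306.3, 211.8, 335.9, 257.8] 609 [ 0.5592 -0.1041  0.066 ]
side hood 0.64 [313.5 158.7] [234.4, 1.3, 397.1, 283.1] 30935 [ 0.5781 -0.2512  0.2   ]
```

Run:
```python
from h import *
a=cv2.imread('pics/top0.png')[120:330,320:640]; cv2.imwrite('pics/topc.png',cv2.resize(a,None,fx=2.5,fy=2.5,interpolation=cv2.INTER_CUBIC))
a=cv2.imread('pics/side0.png')[60:290,220:420]; cv2.imwrite('pics/sidec.png',cv2.resize(a,None,fx=2.5,fy=2.5,interpolation=cv2.INTER_CUBIC))
for n in ["top","side"]:
    f,st=shot(n); im=f["pixels"].astype(int)
    m=(im[...,2]>150)&(im[...,1]<70)&(im[...,0]<70)
    m[:, :230]=0
    m[:130]=0 if n=="side" else m[:130]
    ys,xs=np.nonzero(m); print(n,len(xs),xs.min(),xs.max(),ys.min(),ys.max(),cen(m))
```

```text
Traceback (most recent call last):
ValueError: zero-size array to reduction operation minimum which has no identity
```

View pics/topc.png

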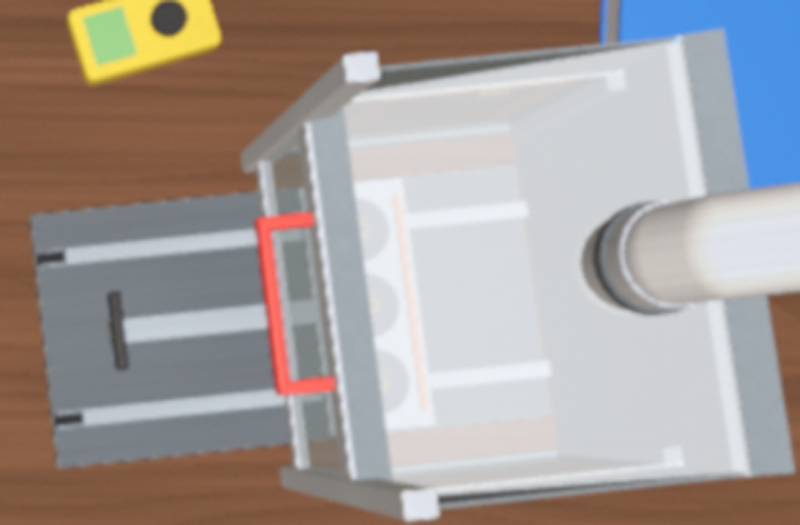

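View pics/sidec.png

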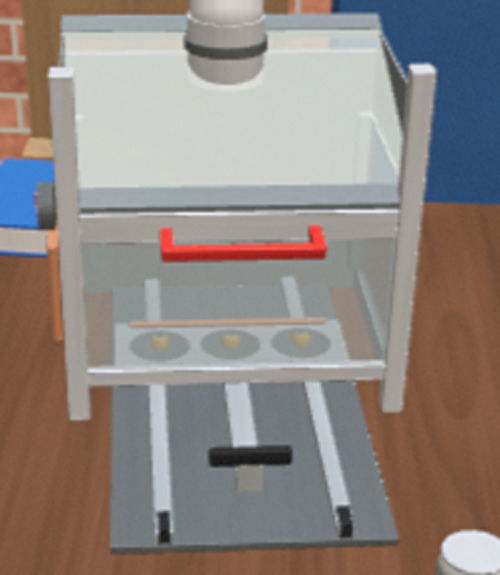

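```bash
cat > hoodfit.py <<'E'
from h import *
from scipy.optimize import least_squares
T=[((32,215),(-.245,.135,.02)),((57,466),(-.245,-.135,.02)),((258,218),(-.056,.08,.217)),((280,394),(-.056,-.08,.217)),((114,292),(-.165,.04,.066)),((123,370),(-.165,-.04,.066))]
S=[((111,546),(-.245,.135,.02)),((398,539),(-.245,-.135,.02)),((209,457),(-.171,.04,.057)),((291,455),(-.171,-.04,.057)),((161,245),(-.056,.08,.21)),((326,243),(-.056,-.08,.21))]
ft,_=shot("top"); fs,_=shot("side")
def W(p,P):
    c,s=np.cos(p[2]),np.sin(p[2]); P=np.array(P); return np.c_[p[0]+c*P[:,0]-s*P[:,1],p[1]+s*P[:,0]+c*P[:,1],P[:,2]]
def res(p):
    a=proj(ft,W(p,[t[1] for t in T]))-(np.array([t[0] for t in T])/2.5+[320,120])
    b=proj(fs,W(p,[t[1] for t in S]))-(np.array([t[0] for t in S])/2.5+[220,60])
    return np.r_[a,b].ravel()
r=least_squares(res,[.57,-.3,-1.57]); print(r.x,np.degrees(r.x[2])); print(np.round(res(r.x).reshape(-1,2),1))
p=r.x
for n,P in [("sash",(-.05,0,.21)),("T",(-.165,0,.057)),("Tout",(-.425,0,.057)),("seat0",(-.16,.08,.03)),("seat1",(-.16,0,.03)),("seat2",(-.16,-.08,.03))]: print(n,np.round(W(p,[P])[0],4))
E
python3 hoodfit.py; python3 -c "
from h import *
s=bot.observe();print(np.degrees(s['tool_rot']));print(Ro.from_euler('xyz',s['tool_rot']).as_matrix().round(3))"
```

```text
[ 0.5715813  -0.26654221 -1.46127481] -83.72487935224811
[[-1.5 -1.4]
 [-0.6  0.7]
 [-1.5 -0.3]
 [-1.6  0.6]
 [ 1.8 -1.2]
 [ 1.8 -1. ]
 [-0.4 -3.9]
 [ 1.1 -4.4]
 [ 0.1 -0.7]
 [ 0.6 -0.8]
 [ 0.5  4.8]
 [ 0.7  4.6]]
sash [ 0.5661 -0.2168  0.21  ]
T [ 0.5535 -0.1025  0.057 ]
Tout [0.5251 0.1559 0.057 ]
seat0 [ 0.6336 -0.0988  0.03  ]
seat1 [ 0.5541 -0.1075  0.03  ]
seat2 [ 0.4746 -0.1162  0.03  ]
[1.79998989e+02 3.34079941e-04 1.54802009e+02]
[[-0.905  0.426  0.   ]
 [ 0.426  0.905  0.   ]
 [-0.     0.    -1.   ]]
```

```bash
cat > hf2.py <<'E'
exec(open('hoodfit.py').read().split("def res")[0])
from scipy.optimize import least_squares
def mv(p,L):
    out=[]
    for uv,P in L:
        P=list(P)
        if P[2]>.2: P[2]+=p[3]
        elif P[2]>.05: P[0]-=p[4]
        out.append(P)
    return out
def res(p):
    a=proj(ft,W(p,mv(p,T)))-(np.array([t[0] for t in T])/2.5+[320,120])
    b=proj(fs,W(p,mv(p,S)))-(np.array([t[0] for t in S])/2.5+[220,60])
    return np.r_[a,b].ravel()
r=least_squares(res,[.57,-.3,-1.57,0,0]); print(r.x,np.degrees(r.x[2])); print(np.round(res(r.x).reshape(-1,2),1))
p=r.x
for n,P in [("sash",(-.05,0,.21)),("T",(-.165,0,.057)),("Tout",(-.425,0,.057)),("seat0",(-.16,.08,.03)),("seat1",(-.16,0,.03)),("seat2",(-.16,-.08,.03))]: print(n,np.round(W(p,[P])[0],4))
for f,n in [(ft,'top'),(fs,'side')]:
    im=cv2.resize(f["pixels"],None,fx=2.5,fy=2.5,interpolation=cv2.INTER_CUBIC)
    Q=[(-.245,.135,.02),(-.245,-.135,.02),(-.245,.135,.0),(-.245,-.135,.0),(-.05,0,.21+p[3]),(-.05,.08,.21+p[3]),(-.05,-.08,.21+p[3]),(-.165-p[4],0,.066),(-.165-p[4],.04,.066),(-.165-p[4],-.04,.066),(0,.18,.375),(0,-.18,.375),(0,.18,0),(0,-.18,0)]+[(.1-p[4],y,.03) for y in (-.08,0,.08)]
    for u in proj(f,W(p,Q)): cv2.circle(im,tuple(int(round((a+.5)*2.5-.5)) for a in u),2,(255,0,255),-1)
    im=im[300:825,800:1600] if n=='top' else im[150:725,500:1100]
    cv2.imwrite(f'pics/ov{n}.png',im)
E
python3 hf2.py
```

```text
[ 0.57140177 -0.26509621 -1.46156649  0.01331362  0.00281105] -83.74159160992185
[[-2.  -1.4]
 [-1.2  0.8]
 [-0.8 -1.2]
 [-0.8  0.6]
 [ 0.2 -1.1]
 [ 0.1 -0.8]
 [-0.4 -3.6]
 [ 1.1 -4. ]
 [ 0.1  0.3]
 [ 0.8  0.3]
 [ 0.4  0. ]
 [ 1.1 -0.2]]
sash [ 0.566  -0.2154  0.21  ]
T [ 0.5534 -0.1011  0.057 ]
Tout [0.5251 0.1574 0.057 ]
seat0 [ 0.6335 -0.0973  0.03  ]
seat1 [ 0.554 -0.106  0.03 ]
seat2 [ 0.4744 -0.1148  0.03  ]
```

View pics/ovtop.png

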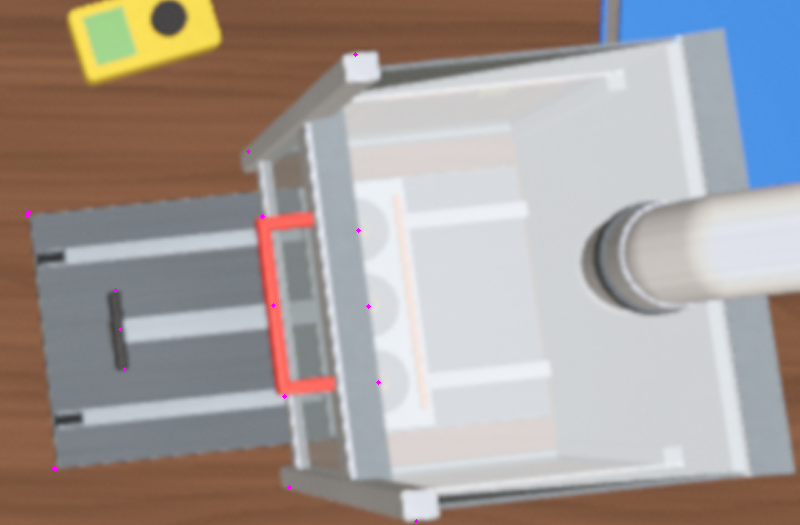

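View pics/ovside.png

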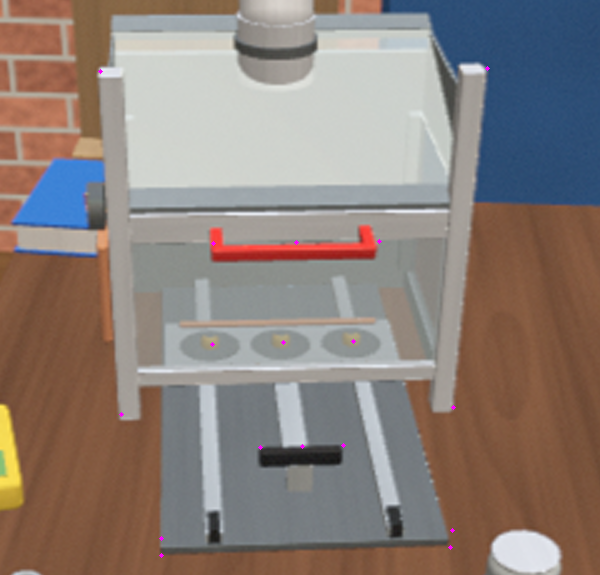

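```bash
cat > go.py <<'E'
# usage: go.py x y z azimuth_of_tool_y_deg -> row in tool axes
import sys; from h import *
x,y,z,a=map(float,sys.argv[1:5]); s=bot.observe(); R=Ro.from_euler('xyz',s["tool_rot"])
ya=np.array([np.cos(np.radians(a)),np.sin(np.radians(a)),0]); za=np.array([0,0,-1.]); xa=np.cross(ya,za)
T=Ro.from_matrix(np.c_[xa,ya,za]); rv=(R.inv()*T).as_rotvec(degrees=True)
t=R.inv().apply(np.array([x,y,z])-s["position"])*1000
print("t",s["clock"],"pos",s["position"].round(4),"F",s["force"].round(1),"w",round(s["grip_width"],4),"q7",s["qpos"].round(2))
print(dict(zip(["rx","ry","rz","tx","ty","tz"],np.r_[rv,t].round(1).tolist())))
E
python3 go.py .558 -.10 .32 -83.7
```

```text
t 1.4 pos [0.2661 0.5655 0.2313] F [ 0.8 -0.3  0.2] w 0.0859 q7 [-1.2   0.52 -0.04  1.6   0.02  1.02 -0.11]
{'rx': 0.0, 'ry': 0.0, 'rz': 148.5, 'tx': -547.5, 'ty': -477.9, 'tz': -88.7}
```

```bash
python3 -m creep '[{"rz":148,"tx":-547,"ty":-478,"tz":-89,"hand":-1},{"rz":148,"tx":-547,"ty":-478,"tz":-89,"hand":-1},{"rz":148,"tx":-547,"ty":-478,"tz":-89,"hand":-1},{"rz":148,"tx":-547,"ty":-478,"tz":-89,"hand":-1},{"rz":148,"tx":-547,"ty":-478,"tz":-89,"hand":-1},{"rz":148,"tx":-547,"ty":-478,"tz":-89,"hand":-1},{"rz":148,"tx":-547,"ty":-478,"tz":-89,"hand":-1},{"rz":148,"tx":-547,"ty":-478,"tz":-89,"hand":-1}]'; python3 go.py .558 -.10 .32 -83.7
```

```text
t 1.4 pos [0.2661 0.5655 0.2313] F [ 0.8 -0.3  0.2] w 0.0859 q7 [-1.2   0.52 -0.04  1.6   0.02  1.02 -0.11]
{'rx': 0.0, 'ry': 0.0, 'rz': 148.5, 'tx': -547.5, 'ty': -477.9, 'tz': -88.7}schema error: expected keys rx, ry, rz, tx, ty, tz, hand
```

```bash
python3 -m creep '[{"rx":0,"ry":0,"rz":148,"tx":-547,"ty":-478,"tz":-89,"hand":-1},{"rx":0,"ry":0,"rz":148,"tx":-547,"ty":-478,"tz":-89,"hand":-1},{"rx":0,"ry":0,"rz":148,"tx":-547,"ty":-478,"tz":-89,"hand":-1},{"rx":0,"ry":0,"rz":148,"tx":-547,"ty":-478,"tz":-89,"hand":-1},{"rx":0,"ry":0,"rz":148,"tx":-547,"ty":-478,"tz":-89,"hand":-1},{"rx":0,"ry":0,"rz":148,"tx":-547,"ty":-478,"tz":-89,"hand":-1},{"rx":0,"ry":0,"rz":148,"tx":-547,"ty":-478,"tz":-89,"hand":-1},{"rx":0,"ry":0,"rz":148,"tx":-547,"ty":-478,"tz":-89,"hand":-1}]'; python3 go.py .558 -.10 .32 -83.7
```

```text
clock: 2.2
position: [0.4258, 0.1999, 0.2805]
tool_rot: [3.141, -0.001, 1.496]
force: [1.4, 0.3, -0.0]
grip_width: 0.0856
t 2.2 pos [0.4258 0.1999 0.2805] F [ 1.4  0.3 -0. ] w 0.0856 q7 [-0.86  0.22  0.35  1.94 -0.09  0.99 -0.54]
{'rx': -0.0, 'ry': -0.1, 'rz': 79.4, 'tx': -289.2, 'ty': 154.3, 'tz': -39.7}
```

```bash
python3 -m creep '[{"rx":0,"ry":0,"rz":79.4,"tx":-289,"ty":154,"tz":-40,"hand":-1},{"rx":0,"ry":0,"rz":79.4,"tx":-289,"ty":154,"tz":-40,"hand":-1},{"rx":0,"ry":0,"rz":79.4,"tx":-289,"ty":154,"tz":-40,"hand":-1},{"rx":0,"ry":0,"rz":79.4,"tx":-289,"ty":154,"tz":-40,"hand":-1},{"rx":0,"ry":0,"rz":79.4,"tx":-289,"ty":154,"tz":-40,"hand":-1},{"rx":0,"ry":0,"rz":79.4,"tx":-289,"ty":154,"tz":-40,"hand":-1},{"rx":0,"ry":0,"rz":79.4,"tx":-289,"ty":154,"tz":-40,"hand":-1},{"rx":0,"ry":0,"rz":79.4,"tx":-289,"ty":154,"tz":-40,"hand":-1}]'; python3 go.py .558 -.10 .32 -83.7
```

```text
clock: 3.0
position: [0.5598, -0.1015, 0.3204]
tool_rot: [3.139, -0.0, 0.291]
force: [-0.0, 1.0, -0.7]
grip_width: 0.0854
t 3.0 pos [ 0.5598 -0.1015  0.3204] F [-0.   1.  -0.7] w 0.0854 q7 [-0.44  0.42  0.73  1.66 -0.3   1.17 -0.92]
{'rx': 0.1, 'ry': -0.0, 'rz': 10.4, 'tx': -1.3, 'ty': -2.0, 'tz': 0.4}
```

```bash
python3 -m creep '[{"rx":0,"ry":0,"rz":10.7,"tx":0,"ty":0,"tz":0,"hand":-0.2},{"rx":0,"ry":0,"rz":10.7,"tx":0,"ty":0,"tz":0,"hand":-0.2},{"rx":0,"ry":0,"rz":10.7,"tx":0,"ty":0,"tz":0,"hand":-0.2}]'; python3 go.py .558 -.10 .32 -83.7; python3 -c "
from h import *
f,s=shot('wrist','w1')"
```

```text
clock: 3.3
position: [0.5591, -0.097, 0.3199]
tool_rot: [3.141, 0.0, 0.115]
force: [-0.4, 0.3, -0.2]
grip_width: 0.0512
t 3.3 pos [ 0.5591 -0.097   0.3199] F [-0.4  0.3 -0.2] w 0.0512 q7 [-0.47  0.43  0.77  1.67 -0.32  1.17 -1.07]
{'rx': 0.0, 'ry': 0.0, 'rz': 0.3, 'tx': -1.4, 'ty': 2.9, 'tz': -0.1}
```

View pics/w1.png

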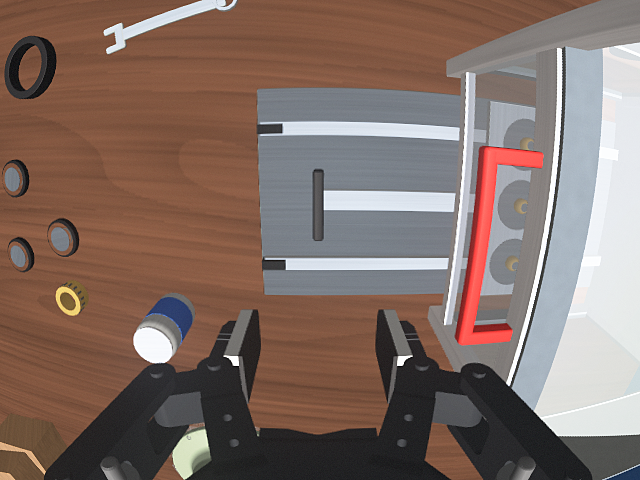

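```bash
cat > hf3.py <<'E'
from h import *
from scipy.optimize import least_squares
def W(p,P):
    c,s=np.cos(p[2]),np.sin(p[2]); P=np.array(P); return np.c_[p[0]+c*P[:,0]-s*P[:,1],p[1]+s*P[:,0]+c*P[:,1],P[:,2]]
f,st=shot("wrist")
L=[((481,147),(-.056,.08,.217)),((457,341),(-.056,-.08,.217)),((257,89),(-.245,.135,.02)),((264,295),(-.245,-.135,.02)),((318,169),(-.165,.04,.066)),((318,241),(-.165,-.04,.066))]
def mv(p):
    out=[]
    for uv,P in L:
        P=list(P)
        if P[2]>.2: P[2]+=p[3]
        elif P[2]>.05: P[0]-=p[4]
        out.append(P)
    return out
res=lambda p:(proj(f,W(p,mv(p)),st)-[l[0] for l in L]).ravel()
for fr in (0,1):
    r=least_squares(lambda p:res(np.r_[p,0,0] if not fr else p),[.57,-.26,-1.46]+[0,0]*fr); print(r.x,np.degrees(r.x[2]),np.round(r.fun,1))
    p=r.x
    for n,P in [("sash",(-.05,0,.21)),("T",(-.165,0,.057)),("Tout",(-.425,0,.057)),("seat0",(-.16,.08,.03)),("seat1",(-.16,0,.03)),("seat2",(-.16,-.08,.03))]: print(n,np.round(W(p,[P])[0],4))
E
python3 hf3.py
```

```text
[ 0.57597055 -0.26601806 -1.45294262] -83.24747986114632 [ 0.1 -2.5 -2.3  2.4 -3.5 -1.9 -2.5  2.8  4.2  0.7  3.9 -0.1]
sash [ 0.5701 -0.2164  0.21  ]
T [ 0.5566 -0.1022  0.057 ]
Tout [0.526 0.156 0.057]
seat0 [ 0.6366 -0.0977  0.03  ]
seat1 [ 0.5572 -0.1071  0.03  ]
seat2 [ 0.4777 -0.1165  0.03  ]
[ 0.5751238  -0.26953579 -1.45683399 -0.00563864  0.00784968] -83.4704390489814 [ 1.4 -1.2 -1.2 -0.4 -0.2 -1.8 -0.4  3.   0.2  1.2 -0.2  0.4]
sash [ 0.5694 -0.2199  0.21  ]
T [ 0.5564 -0.1056  0.057 ]
Tout [0.5268 0.1527 0.057 ]
seat0 [ 0.6364 -0.1015  0.03  ]
seat1 [ 0.5569 -0.1106  0.03  ]
seat2 [ 0.4774 -0.1197  0.03  ]
```

```bash
python3 go.py .5685 -.2175 .191 -83.4
```

```text
t 3.4 pos [ 0.5591 -0.097   0.32  ] F [-0.5 -0.5  0.3] w 0.0514 q7 [-0.47  0.43  0.77  1.67 -0.32  1.17 -1.07]
{'rx': -0.0, 'ry': -0.0, 'rz': 0.1, 'tx': -4.7, 'ty': 120.8, 'tz': 129.0}
```

```bash
python3 -m creep '[{"rx":0,"ry":0,"rz":0.1,"tx":-5,"ty":50,"tz":0,"hand":0.16},{"rx":0,"ry":0,"rz":0.1,"tx":-5,"ty":95,"tz":0,"hand":0.16},{"rx":0,"ry":0,"rz":0.1,"tx":-5,"ty":121,"tz":15,"hand":0.16},{"rx":0,"ry":0,"rz":0.1,"tx":-5,"ty":121,"tz":40,"hand":0.16},{"rx":0,"ry":0,"rz":0.1,"tx":-5,"ty":121,"tz":65,"hand":0.16},{"rx":0,"ry":0,"rz":0.1,"tx":-5,"ty":121,"tz":70,"hand":0.16}]'; python3 -c "
from h import *
f,s=shot('wrist','w2')"
```

```text
clock: 4.0
position: [0.5671, -0.2175, 0.2477]
tool_rot: [-3.14, 0.003, 0.114]
force: [0.6, -0.8, -0.5]
grip_width: 0.0359
```

View pics/w2.png

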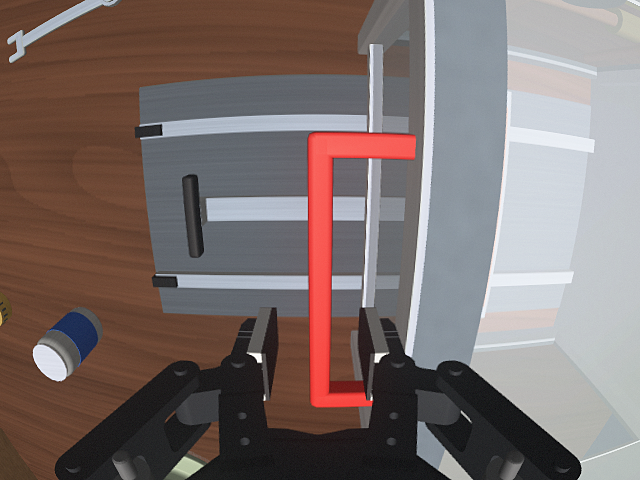

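Run:
```python
from h import *
f,st=shot("wrist")
im=f["pixels"].astype(int); m=(im[...,2]>150)&(im[...,1]<90)&(im[...,0]<90)
for r in (180,220,260,300,340): 
    xs=np.nonzero(m[r])[0]; xs=xs[(xs>290)&(xs<345)]; print(r,xs.min(),xs.max(), onz(f,[(xs.min()+xs.max())/2,r],.217,st)[0].round(4))
print(onz(f,[(309,133),(314,407)],.217,st).round(4))
P=proj(f,[st["position"]],st); print(P)
```

```text
180 308 331 [ 0.6261 -0.2116  0.217 ]
220 308 331 [ 0.6067 -0.2139  0.217 ]
260 309 330 [ 0.5861 -0.2164  0.217 ]
300 309 330 [ 0.5637 -0.219   0.217 ]
340 309 329 [ 0.5387 -0.2217  0.217 ]
[[ 0.6477 -0.2042  0.217 ]
 [ 0.487  -0.2247  0.217 ]]
[[317.43232978 324.59222968]]
```

```bash
python3 -m creep '[{"rx":0,"ry":0,"rz":0,"tx":0,"ty":1,"tz":30,"hand":0.16},{"rx":0,"ry":0,"rz":0,"tx":0,"ty":1,"tz":57,"hand":0.16},{"rx":0,"ry":0,"rz":0,"tx":0,"ty":1,"tz":57,"hand":0.5},{"rx":0,"ry":0,"rz":0,"tx":0,"ty":1,"tz":57,"hand":1},{"rx":0,"ry":0,"rz":0,"tx":0,"ty":1,"tz":57,"hand":1},{"rx":0,"ry":0,"rz":0,"tx":0,"ty":1,"tz":57,"hand":1},{"rx":0,"ry":0,"rz":0,"tx":0,"ty":1,"tz":57,"hand":1}]' 60; python3 go.py .568 -.218 .324 -83.4
```

```text
clock: 4.8
position: [0.5684, -0.2184, 0.1944]
tool_rot: [-3.141, -0.001, 0.114]
force: [-3.9, 5.1, -2.1]
grip_width: 0.0112
t 4.8 pos [ 0.5684 -0.2184  0.1944] F [-3.9  5.1 -2.1] w 0.0112 q7 [-0.17  0.63  0.67  1.71 -0.47  0.97 -0.78]
{'rx': -0.0, 'ry': -0.1, 'rz': -0.1, 'tx': -0.2, 'ty': -0.5, 'tz': -129.6}
```

```bash
python3 -m creep '[{"rx":0,"ry":0,"rz":0,"tx":0,"ty":0,"tz":-10,"hand":1},{"rx":0,"ry":0,"rz":0,"tx":0,"ty":0,"tz":-30,"hand":1},{"rx":0,"ry":0,"rz":0,"tx":0,"ty":0,"tz":-50,"hand":1},{"rx":0,"ry":0,"rz":0,"tx":0,"ty":0,"tz":-70,"hand":1},{"rx":0,"ry":0,"rz":0,"tx":0,"ty":0,"tz":-90,"hand":1},{"rx":0,"ry":0,"rz":0,"tx":0,"ty":0,"tz":-110,"hand":1},{"rx":0,"ry":0,"rz":0,"tx":0,"ty":0,"tz":-122,"hand":1},{"rx":0,"ry":0,"rz":0,"tx":0,"ty":0,"tz":-130,"hand":1}]'; python3 go.py .568 -.218 .324 -83.4
```

```text
clock: 5.6
position: [0.5678, -0.2183, 0.3235]
tool_rot: [-3.141, 0.001, 0.113]
force: [13.4, -9.0, -69.0]
grip_width: 0.0107
t 5.6 pos [ 0.5678 -0.2183  0.3235] F [ 13.4  -9.  -69. ] w 0.0107 q7 [-0.22  0.51  0.76  1.56 -0.37  1.22 -0.86]
{'rx': -0.0, 'ry': 0.0, 'rz': -0.1, 'tx': 0.3, 'ty': -0.3, 'tz': -0.5}
```

```bash
python3 -m creep '[{"rx":0,"ry":0,"rz":0,"tx":0,"ty":0,"tz":2,"hand":1},{"rx":0,"ry":0,"rz":0,"tx":0,"ty":0,"tz":2,"hand":1},{"rx":0,"ry":0,"rz":0,"tx":0,"ty":0,"tz":2,"hand":1}]'; python3 go.py .568 -.218 .324 -83.4
```

```text
clock: 5.9
position: [0.5677, -0.2185, 0.3223]
tool_rot: [-3.141, -0.0, 0.113]
force: [-3.9, 6.4, -4.1]
grip_width: 0.0104
t 5.9 pos [ 0.5677 -0.2185  0.3223] F [-3.9  6.4 -4.1] w 0.0104 q7 [-0.22  0.51  0.76  1.56 -0.37  1.22 -0.86]
{'rx': -0.1, 'ry': -0.0, 'rz': -0.1, 'tx': 0.3, 'ty': -0.4, 'tz': -1.7}
```

```bash
python3 -m creep '[{"rx":0,"ry":0,"rz":0,"tx":0,"ty":0,"tz":0,"hand":0.16},{"rx":0,"ry":0,"rz":0,"tx":0,"ty":0,"tz":0,"hand":0.16},{"rx":0,"ry":0,"rz":0,"tx":0,"ty":0,"tz":-30,"hand":0.16},{"rx":0,"ry":0,"rz":0,"tx":0,"ty":0,"tz":-60,"hand":0.16},{"rx":0,"ry":0,"rz":0,"tx":0,"ty":-50,"tz":-60,"hand":0.16},{"rx":0,"ry":0,"rz":0,"tx":0,"ty":-100,"tz":-60,"hand":0.16},{"rx":0,"ry":0,"rz":0,"tx":0,"ty":-115,"tz":-20,"hand":0.16},{"rx":0,"ry":0,"rz":0,"tx":0,"ty":-115,"tz":30,"hand":0.16}]'
python3 - <<'E'
from h import *
f,st=shot("wrist","w3"); s,_=shot("side","s3")
im=s["pixels"].astype(int); m=(im[...,2]>150)&(im[...,1]<90)&(im[...,0]<90)
m[:, :250]=0; ys,xs=np.nonzero(m); print(xs.min(),xs.max(),ys.min(),ys.max())
print(proj(s,[(.5675,-.2186,.34)]))
E
```

```text
clock: 6.7
position: [0.5566, -0.1019, 0.2922]
tool_rot: [-3.141, -0.006, 0.118]
force: [1.6, -0.4, -0.8]
grip_width: 0.036
284 352 101 113
[[318.53195537 109.0874205 ]]
```

View pics/w3.png

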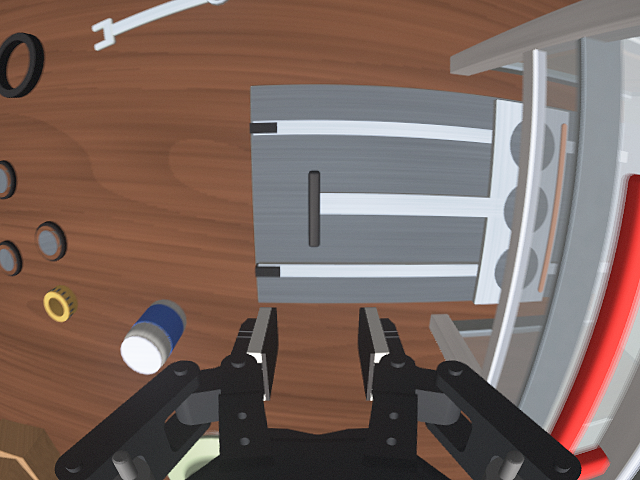

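View pics/s3.png

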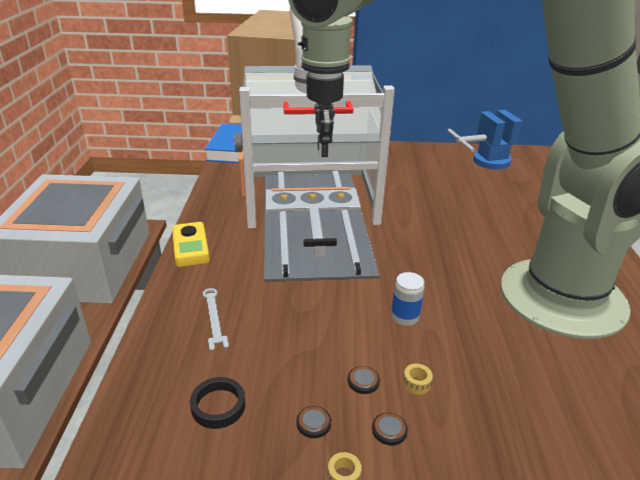

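```bash
python3 - <<'E'
from h import *
f,st=shot("wrist")
p=onz(f,[(314,171),(314,247)],.066,st); print(p.round(4),p.mean(0).round(4),np.linalg.norm(p[0]-p[1]))
E
python3 go.py .5545 -.1055 .041 -83.4
```

```text
[[ 0.5908 -0.0953  0.066 ]
 [ 0.5124 -0.1043  0.066 ]] [ 0.5516 -0.0998  0.066 ] 0.0789398480828864
t 6.85 pos [ 0.5545 -0.1048  0.2908] F [-0.4 -0.4  1. ] w 0.0361 q7 [-0.45  0.46  0.75  1.72 -0.34  1.11 -1.04]
{'rx': 0.0, 'ry': 0.1, 'rz': -0.1, 'tx': 0.6, 'ty': 0.6, 'tz': 249.8}
```

```bash
python3 -m creep '[{"rx":0,"ry":0,"rz":0,"tx":-1,"ty":-4,"tz":50,"hand":0.16},{"rx":0,"ry":0,"rz":0,"tx":-1,"ty":-4,"tz":100,"hand":0.16},{"rx":0,"ry":0,"rz":0,"tx":-1,"ty":-4,"tz":150,"hand":0.16},{"rx":0,"ry":0,"rz":0,"tx":-1,"ty":-4,"tz":180,"hand":0.16},{"rx":0,"ry":0,"rz":0,"tx":-1,"ty":-4,"tz":190,"hand":0.16},{"rx":0,"ry":0,"rz":0,"tx":-1,"ty":-4,"tz":190,"hand":0.16}]'
python3 - <<'E'
from h import *
f,st=shot("wrist","w4")
E
python3 go.py .5535 -.101 .041 -83.4
```

```text
clock: 7.45
position: [0.5548, -0.1016, 0.1022]
tool_rot: [3.141, -0.001, 0.113]
force: [-0.8, -0.3, 0.4]
grip_width: 0.0359
t 7.5 pos [ 0.5552 -0.1016  0.1031] F [0.2 0.2 1.1] w 0.0359 q7 [-0.32  0.68  0.58  1.89 -0.54  0.73 -0.89]
{'rx': 0.0, 'ry': -0.1, 'rz': -0.1, 'tx': -1.8, 'ty': -0.8, 'tz': 62.1}
```

View pics/w4.png

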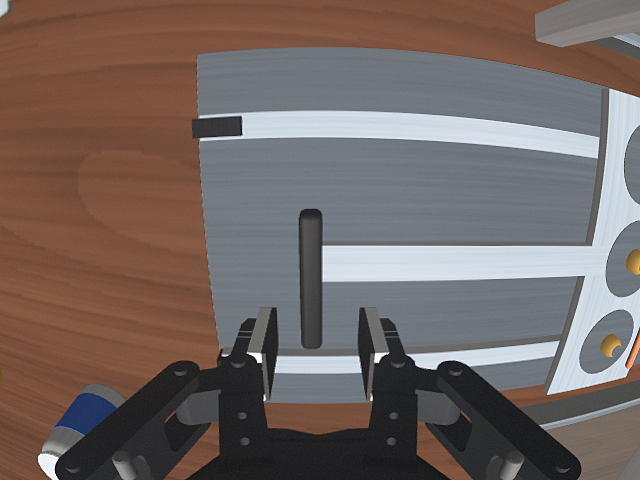

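```bash
python3 -m creep '[{"rx":0,"ry":0,"rz":0,"tx":-2,"ty":-2,"tz":30,"hand":0.16},{"rx":0,"ry":0,"rz":0,"tx":-2,"ty":-2,"tz":55,"hand":0.16},{"rx":0,"ry":0,"rz":0,"tx":-2,"ty":-2,"tz":62,"hand":0.16},{"rx":0,"ry":0,"rz":0,"tx":-2,"ty":-2,"tz":62,"hand":1},{"rx":0,"ry":0,"rz":0,"tx":-2,"ty":-2,"tz":62,"hand":1},{"rx":0,"ry":0,"rz":0,"tx":-2,"ty":-2,"tz":62,"hand":1}]' 40; python3 go.py .5245 .157 .041 -83.4
```

```text
clock: 8.1
position: [0.5526, -0.0993, 0.0408]
tool_rot: [3.141, -0.003, 0.113]
force: [-1.4, 0.3, 10.8]
grip_width: 0.0115
t 8.1 pos [ 0.5526 -0.0993  0.0408] F [-1.4  0.3 10.8] w 0.0115 q7 [-0.27  0.77  0.49  1.92 -0.62  0.61 -0.83]
{'rx': 0.0, 'ry': -0.1, 'rz': -0.1, 'tx': 1.0, 'ty': -257.8, 'tz': -0.3}
```

```bash
python3 -m creep '[{"rx":0,"ry":0,"rz":0,"tx":0,"ty":-10,"tz":-2,"hand":1},{"rx":0,"ry":0,"rz":0,"tx":0,"ty":-40,"tz":-2,"hand":1},{"rx":0,"ry":0,"rz":0,"tx":0,"ty":-75,"tz":-2,"hand":1},{"rx":0,"ry":0,"rz":0,"tx":0,"ty":-110,"tz":-2,"hand":1},{"rx":0,"ry":0,"rz":0,"tx":0,"ty":-145,"tz":-2,"hand":1},{"rx":0,"ry":0,"rz":0,"tx":0,"ty":-180,"tz":-2,"hand":1},{"rx":0,"ry":0,"rz":0,"tx":0,"ty":-210,"tz":-2,"hand":1},{"rx":0,"ry":0,"rz":0,"tx":0,"ty":-230,"tz":-2,"hand":1}]'; python3 go.py .5245 .157 .041 -83.4
```

```text
clock: 8.9
position: [0.5259, 0.1318, 0.0413]
tool_rot: [3.141, -0.002, 0.115]
force: [10.4, -4.5, -27.4]
grip_width: 0.011
t 8.9 pos [0.5259 0.1318 0.0413] F [ 10.4  -4.5 -27.4] w 0.011 q7 [-0.72  0.76  0.53  1.97 -0.67  0.59 -1.2 ]
{'rx': 0.0, 'ry': -0.1, 'rz': -0.0, 'tx': 1.5, 'ty': -25.2, 'tz': 0.3}
```

```bash
python3 -m creep '[{"rx":0,"ry":0,"rz":0,"tx":0,"ty":-12,"tz":0,"hand":1},{"rx":0,"ry":0,"rz":0,"tx":0,"ty":-22,"tz":0,"hand":1},{"rx":0,"ry":0,"rz":0,"tx":0,"ty":-27,"tz":0,"hand":1},{"rx":0,"ry":0,"rz":0,"tx":0,"ty":-29,"tz":0,"hand":1},{"rx":0,"ry":0,"rz":0,"tx":0,"ty":-29,"tz":0,"hand":1}]'; python3 go.py .5245 .157 .041 -83.4
```

```text
clock: 9.4
position: [0.5234, 0.1541, 0.0413]
tool_rot: [3.136, -0.002, 0.11]
force: [9.5, -25.2, -24.4]
grip_width: 0.0111
t 9.4 pos [0.5234 0.1541 0.0413] F [  9.5 -25.2 -24.4] w 0.0111 q7 [-0.77  0.77  0.54  1.96 -0.67  0.6  -1.25]
{'rx': 0.3, 'ry': -0.1, 'rz': -0.3, 'tx': 1.5, 'ty': -2.8, 'tz': 0.3}
```

```bash
python3 -m creep '[{"rx":0,"ry":0,"rz":0,"tx":0,"ty":2,"tz":1,"hand":1},{"rx":0,"ry":0,"rz":0,"tx":0,"ty":2,"tz":1,"hand":0.16},{"rx":0,"ry":0,"rz":0,"tx":0,"ty":2,"tz":1,"hand":0.16},{"rx":0,"ry":0,"rz":0,"tx":0,"ty":2,"tz":1,"hand":0.16},{"rx":0,"ry":0,"rz":0,"tx":0,"ty":2,"tz":-40,"hand":0.16},{"rx":0,"ry":0,"rz":0,"tx":0,"ty":2,"tz":-90,"hand":0.16},{"rx":0,"ry":0,"rz":0,"tx":0,"ty":2,"tz":-140,"hand":0.16},{"rx":0,"ry":0,"rz":0,"tx":0,"ty":2,"tz":-190,"hand":0.16}]'
python3 - <<'E'
from h import *
f,st=shot("wrist","w5"); print(st["position"],st["force"])
f,st=shot("top","t5")
E
```

```text
clock: 10.2
position: [0.522, 0.1563, 0.2332]
tool_rot: [3.142, 0.0, 0.113]
force: [0.7, 0.5, -0.4]
grip_width: 0.0357
[0.52202061 0.1563432  0.23321411] [ 0.74276256  0.45773035 -0.41500103]
```

View pics/w5.png

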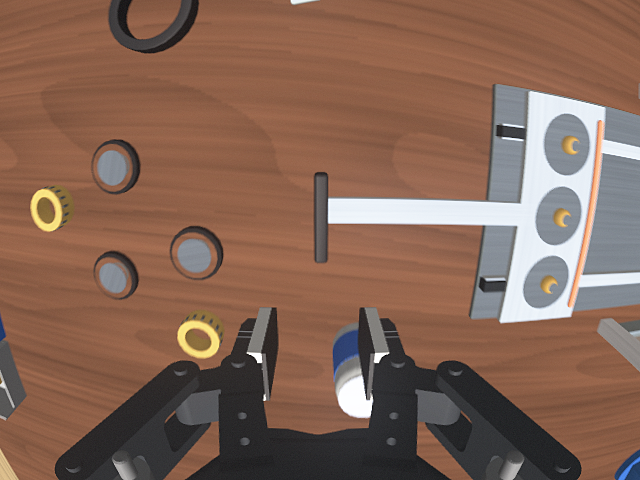

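View pics/t5.png

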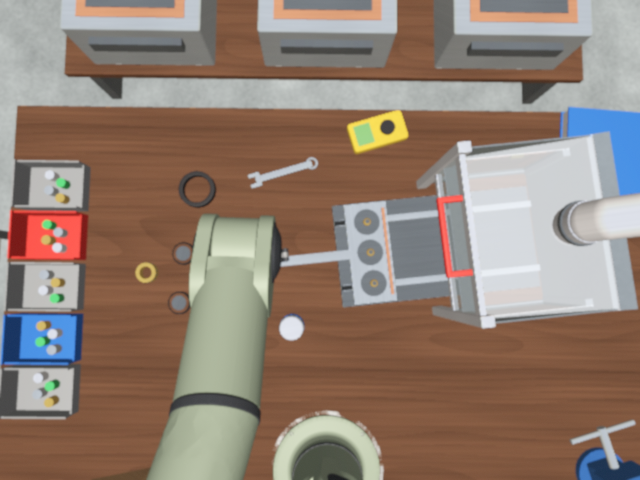

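Run:
```python
from h import *
f,st=shot("wrist")
p=onz(f,[(321,174),(321,262)],.066,st); print("T",p.round(4),p.mean(0).round(4),np.linalg.norm(p[0]-p[1]))
print("stubs",onz(f,[(573,146),(564,217),(550,285)],.044,st).round(4))
print("seat discs",onz(f,[(567,143),(557,215),(546,282)],.030,st).round(4))
for t,z in [("burner0",.014),("cap0",.012)]:
    for d in viewer.outline_of(t,f):
        c,r=cv2.minEnclosingCircle(np.argwhere(d["mask"])[:,::-1].astype(np.float32)); b=np.array(d["bbox"]); bc=(b[:2]+b[2:])/2
        print(t,round(d["score"],2),bc,np.round(b[2:]-b[:2]),onz(f,bc,z,st)[0].round(4))
p=np.array([.5712,-.2675]);a=np.radians(-83.4);X=np.array([np.cos(a),np.sin(a)]);
```

```text
T [[0.5692 0.1596 0.066 ]
 [0.4903 0.1503 0.066 ]] [0.5298 0.155  0.066 ] 0.07944156316019754
stubs [[ 0.64   -0.1001  0.044 ]
 [ 0.5625 -0.108   0.044 ]
 [ 0.4825 -0.1159  0.044 ]]
seat discs [[ 0.6425 -0.1018  0.03  ]
 [ 0.5612 -0.1083  0.03  ]
 [ 0.4805 -0.1199  0.03  ]]
burner0 0.96 [202.3  336.45] [46. 54.] [0.3587 0.2775 0.014 ]
burner0 0.85 [ 56.25 209.4 ] [42. 45.] [0.4982 0.4733 0.014 ]
cap0 0.96 [117.9  276.55] [47. 48.] [0.4216 0.3866 0.012 ]
cap0 0.73 [156.4  29. ] [90. 53.] [0.7031 0.3459 0.012 ]
cap0 0.59 [198.7  254.85] [54. 55.] [0.4623 0.2809 0.012 ]
cap0 0.57 [120.15 171.25] [40. 55.] [0.5481 0.3774 0.012 ]
```

```bash
python3 go.py .360 .279 .12 -83.4
```

```text
t 10.45 pos [0.5221 0.1569 0.2308] F [ 0.2 -0.3 -1.1] w 0.0361 q7 [-0.96  0.51  0.79  1.84 -0.44  0.97 -1.43]
{'rx': -0.0, 'ry': 0.0, 'rz': -0.1, 'tx': -147.1, 'ty': -139.7, 'tz': 110.9}
```

```bash
python3 -m creep '[{"rx":0,"ry":0,"rz":0,"tx":-37,"ty":-35,"tz":0,"hand":-0.8},{"rx":0,"ry":0,"rz":0,"tx":-74,"ty":-70,"tz":10,"hand":-0.8},{"rx":0,"ry":0,"rz":0,"tx":-110,"ty":-105,"tz":40,"hand":-0.8},{"rx":0,"ry":0,"rz":0,"tx":-147,"ty":-140,"tz":75,"hand":-0.8},{"rx":0,"ry":0,"rz":0,"tx":-147,"ty":-140,"tz":105,"hand":-0.8},{"rx":0,"ry":0,"rz":0,"tx":-147,"ty":-140,"tz":111,"hand":-0.8},{"rx":0,"ry":0,"rz":0,"tx":-147,"ty":-140,"tz":111,"hand":-0.8}]'
cat > look.py <<'E'
# look.py picname : wrist picture, centres of heads and caps
import sys; from h import *
f,st=shot("wrist",sys.argv[1]); print("pos",st["position"].round(4),"rot",np.degrees(st["tool_rot"]).round(2),"w",round(st["grip_width"],4))
for t,z in [("burner0",float(sys.argv[2]) if len(sys.argv)>2 else .028),("cap0",float(sys.argv[3]) if len(sys.argv)>3 else .012)]:
    for d in viewer.outline_of(t,f):
        b=np.array(d["bbox"]); m=d["mask"].astype(np.uint8)
        c,_=cv2.findContours(m,cv2.RETR_EXTERNAL,cv2.CHAIN_APPROX_NONE); h=cv2.convexHull(max(c,key=cv2.contourArea))
        if len(h)<5: continue
        e=cv2.fitEllipse(h); q=onz(f,e[0],z,st)[0]; 
        # diameter: back-project hull at z
        H=onz(f,h[:,0,:],z,st)[:,:2]; (cx,cy),r=cv2.minEnclosingCircle(H.astype(np.float32))
        print(t,round(d["score"],2),"bbox",b.round(),"ell",np.round(e[0],1),"at",q.round(4),"circ",round(cx,4),round(cy,4),"dia",round(2*r,4))
E
python3 look.py w6
```

```text
clock: 11.15
position: [0.3599, 0.2778, 0.1186]
tool_rot: [3.139, 0.002, 0.113]
force: [0.9, -0.4, 0.9]
grip_width: 0.0765
pos [0.3599 0.2778 0.1186] rot [1.7983e+02 1.3000e-01 6.4900e+00] w 0.0765
burner0 0.96 bbox [280. 205. 357. 286.] ell [318.8 246.2] at [0.3658 0.2774 0.028 ] circ 0.3649 0.2773 dia 0.0568
burner0 0.83 bbox [ 46.  12. 115.  82.] ell [78.7 46. ] at [0.4951 0.4627 0.028 ] circ 0.4941 0.4649 dia 0.0675
burner0 0.66 bbox [509. 228. 633. 350.] ell [570.9 288.1] at [0.3535 0.0641 0.028 ] circ 0.35 0.0516 dia 0.1815
cap0 0.73 bbox [284.  57. 375. 148.] ell [328.7 100.3] at [0.4615 0.2819 0.012 ] circ 0.4618 0.2817 dia 0.062
cap0 0.62 bbox [168.   0. 226.  13.] ell [200.4 -11. ] at [0.5359 0.3784 0.012 ] circ 0.5277 0.379 dia 0.0437
cap0 0.56 bbox [135. 106. 212. 191.] ell [173.8 147.2] at [0.4214 0.3853 0.012 ] circ 0.4209 0.3865 dia 0.0631
```

View pics/w6.png

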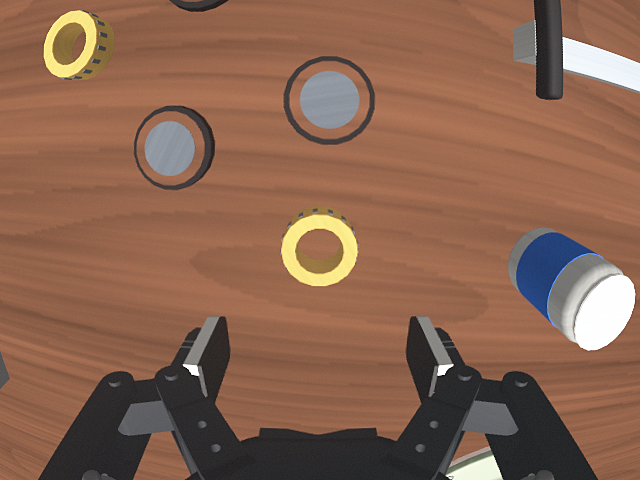

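```bash
python3 -m creep '[{"rx":0,"ry":0,"rz":0,"tx":3,"ty":1,"tz":40,"hand":-0.8},{"rx":0,"ry":0,"rz":0,"tx":3,"ty":1,"tz":80,"hand":-0.8},{"rx":0,"ry":0,"rz":0,"tx":3,"ty":1,"tz":105,"hand":-0.8},{"rx":0,"ry":0,"rz":0,"tx":3,"ty":1,"tz":115,"hand":-0.8},{"rx":0,"ry":0,"rz":0,"tx":3,"ty":1,"tz":116,"hand":0},{"rx":0,"ry":0,"rz":0,"tx":3,"ty":1,"tz":116,"hand":1},{"rx":0,"ry":0,"rz":0,"tx":3,"ty":1,"tz":116,"hand":1},{"rx":0,"ry":0,"rz":0,"tx":3,"ty":1,"tz":116,"hand":1}]' 40; python3 go.py .360 .279 .16 -83.4
```

```text
clock: 12.1
position: [0.3643, 0.2785, 0.0053]
tool_rot: [-3.141, -0.002, 0.113]
force: [0.6, -3.3, 13.2]
grip_width: 0.0509
t 12.1 pos [0.3643 0.2785 0.0053] F [ 0.6 -3.3 13.2] w 0.0509 q7 [-1.08  0.73  0.4   2.18 -0.8   0.37 -1.47]
{'rx': -0.1, 'ry': -0.1, 'rz': -0.1, 'tx': -4.0, 'ty': -1.1, 'tz': -154.7}
```

```bash
python3 -m creep '[{"rx":0,"ry":0,"rz":0,"tx":0,"ty":0,"tz":-20,"hand":1},{"rx":0,"ry":0,"rz":0,"tx":0,"ty":0,"tz":-60,"hand":1},{"rx":0,"ry":0,"rz":0,"tx":0,"ty":0,"tz":-110,"hand":1},{"rx":0,"ry":0,"rz":0,"tx":0,"ty":0,"tz":-160,"hand":1},{"rx":0,"ry":0,"rz":0,"tx":20,"ty":40,"tz":-160,"hand":1}]'; python3 go.py .478 -.117 .15 -83.4
```

```text
clock: 12.6
position: [0.3855, 0.2497, 0.1687]
tool_rot: [-3.135, -0.004, 0.13]
force: [2.2, 1.2, -5.1]
grip_width: 0.0508
t 12.6 pos [0.3855 0.2497 0.1687] F [ 2.2  1.2 -5.1] w 0.0508 q7 [-1.29  0.46  0.78  2.12 -0.49  0.74 -1.63]
{'rx': -0.4, 'ry': -0.2, 'rz': 0.9, 'tx': 44.1, 'ty': 375.7, 'tz': 16.5}
```

```bash
python3 -m creep '[{"rx":0,"ry":0,"rz":0,"tx":6,"ty":50,"tz":4,"hand":1},{"rx":0,"ry":0,"rz":0,"tx":12,"ty":100,"tz":4,"hand":1},{"rx":0,"ry":0,"rz":0,"tx":18,"ty":150,"tz":4,"hand":1},{"rx":0,"ry":0,"rz":0,"tx":24,"ty":200,"tz":4,"hand":1},{"rx":0,"ry":0,"rz":0,"tx":30,"ty":250,"tz":8,"hand":1},{"rx":0,"ry":0,"rz":0,"tx":36,"ty":300,"tz":12,"hand":1},{"rx":0,"ry":0,"rz":0,"tx":42,"ty":345,"tz":16,"hand":1},{"rx":0,"ry":0,"rz":0,"tx":44,"ty":365,"tz":16,"hand":1}]'; python3 go.py .478 -.117 .12 -83.4
```

```text
clock: 13.4
position: [0.4732, -0.1213, 0.1487]
tool_rot: [3.14, -0.001, 0.109]
force: [0.0, 1.1, -3.9]
grip_width: 0.0506
t 13.4 pos [ 0.4732 -0.1213  0.1487] F [ 0.   1.1 -3.9] w 0.0506 q7 [-0.38  0.53  0.69  2.06 -0.5   0.73 -0.83]
{'rx': 0.1, 'ry': -0.1, 'rz': -0.3, 'tx': 5.2, 'ty': -3.8, 'tz': 28.7}
```

```bash
python3 -m creep '[{"rx":0,"ry":0,"rz":0,"tx":3,"ty":-2,"tz":0,"hand":1},{"rx":0,"ry":0,"rz":0,"tx":3,"ty":-2,"tz":0,"hand":1}]'; python3 look.py w7
```

```text
clock: 13.6
position: [0.4759, -0.1144, 0.1484]
tool_rot: [-3.141, -0.001, 0.113]
force: [1.4, 0.5, -2.6]
grip_width: 0.0509
pos [ 0.4759 -0.1144  0.1484] rot [-1.7998e+02 -3.0000e-02  6.4700e+00] w 0.0509
burner0 0.73 bbox [256. 275. 381. 409.] ell [317.4 340.4] at [ 0.3891 -0.1242  0.028 ] circ 0.382 -0.1248 dia 0.1356
```

View pics/w7.png

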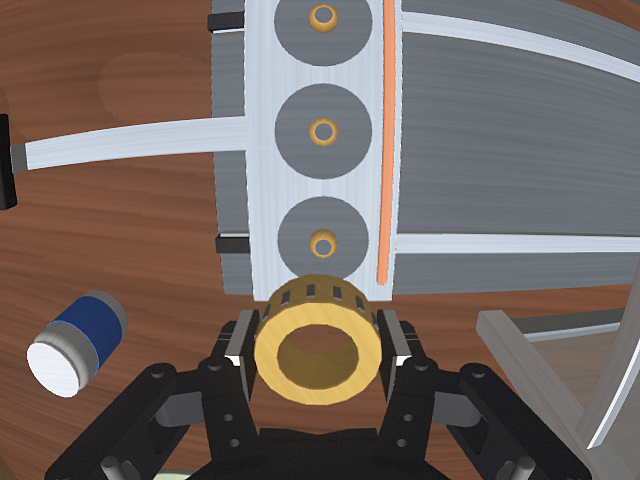

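```bash
python3 - <<'E'
from h import *
f,st=shot("wrist"); print(st["position"])
print(onz(f,[(323,15),(323,132),(323,247)],.044,st).round(4))
print("held",(onz(f,[(318,354)],st["position"][2]+.023,st)-st["position"]).round(4))
E
python3 go.py .478 -.117 .06 -83.4
```

```text
[ 0.47566859 -0.11345884  0.14819196]
[[ 0.6353 -0.0982  0.044 ]
 [ 0.5559 -0.1076  0.044 ]
 [ 0.4769 -0.1171  0.044 ]]
held [[ 0.0002 -0.0002  0.023 ]]
t 13.8 pos [ 0.4757 -0.1135  0.1482] F [ 0.5  0.3 -3.3] w 0.0508 q7 [-0.39  0.53  0.69  2.05 -0.5   0.73 -0.84]
{'rx': -0.0, 'ry': -0.0, 'rz': -0.0, 'tx': 1.9, 'ty': 3.7, 'tz': 88.2}
```

```bash
python3 -m creep '[{"rx":0,"ry":0,"rz":0,"tx":1,"ty":4,"tz":40,"hand":1},{"rx":0,"ry":0,"rz":0,"tx":1,"ty":4,"tz":75,"hand":1},{"rx":0,"ry":0,"rz":0,"tx":1,"ty":4,"tz":95,"hand":1},{"rx":0,"ry":0,"rz":0,"tx":1,"ty":4,"tz":107,"hand":1},{"rx":0,"ry":0,"rz":0,"tx":1,"ty":4,"tz":112,"hand":1},{"rx":0,"ry":0,"rz":0,"tx":1,"ty":4,"tz":114,"hand":1},{"rx":0,"ry":0,"rz":0,"tx":1,"ty":4,"tz":114,"hand":1}]'; python3 go.py .4769 -.1171 .034 -83.4
```

```text
clock: 14.5
position: [0.4771, -0.1187, 0.0353]
tool_rot: [-3.141, -0.001, 0.113]
force: [-7.7, -1.0, 11.2]
grip_width: 0.0509
t 14.5 pos [ 0.4771 -0.1187  0.0353] F [-7.7 -1.  11.2] w 0.0509 q7 [-0.23  0.71  0.48  2.1  -0.69  0.49 -0.68]
{'rx': -0.0, 'ry': -0.0, 'rz': -0.1, 'tx': -0.0, 'ty': -1.6, 'tz': 1.3}
```

```bash
python3 -m creep '[{"rx":0,"ry":0,"rz":0,"tx":0,"ty":0,"tz":0,"hand":-0.4},{"rx":0,"ry":0,"rz":0,"tx":0,"ty":0,"tz":0,"hand":-0.6},{"rx":0,"ry":0,"rz":0,"tx":0,"ty":0,"tz":0,"hand":-0.6},{"rx":0,"ry":0,"rz":0,"tx":0,"ty":0,"tz":-30,"hand":-0.6},{"rx":0,"ry":0,"rz":0,"tx":0,"ty":0,"tz":-80,"hand":-0.6},{"rx":0,"ry":0,"rz":0,"tx":0,"ty":0,"tz":-125,"hand":-0.6},{"rx":0,"ry":0,"rz":0,"tx":0,"ty":0,"tz":-125,"hand":-0.6}]'; python3 look.py w8 .058
```

```text
clock: 15.2
position: [0.4793, -0.1191, 0.1635]
tool_rot: [3.141, -0.007, 0.113]
force: [-0.1, -0.8, -0.3]
grip_width: 0.0687
pos [ 0.4793 -0.1191  0.1635] rot [179.94  -0.38   6.48] w 0.0687
burner0 0.81 bbox [282. 212. 352. 290.] ell [316.5 249. ] at [ 0.4788 -0.1185  0.058 ] circ 0.4782 -0.118 dia 0.057
```

View pics/w8.png

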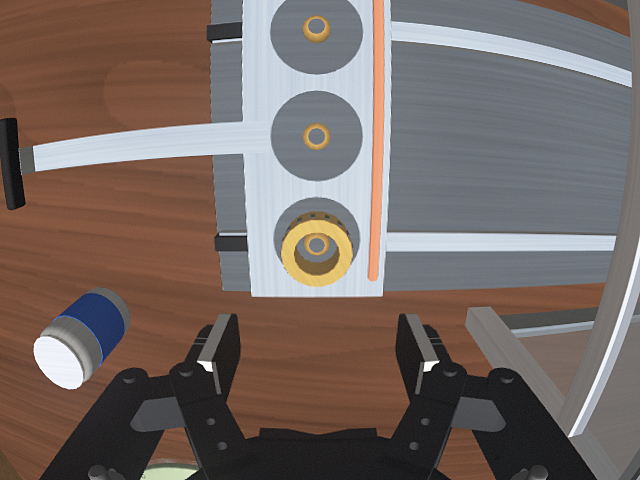

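```bash
python3 go.py .496 .470 .15 -83.4; python3 -m creep '[{"rx":0,"ry":0,"rz":0,"tx":-6,"ty":-49,"tz":0,"hand":-0.8},{"rx":0,"ry":0,"rz":0,"tx":-12,"ty":-98,"tz":0,"hand":-0.8},{"rx":0,"ry":0,"rz":0,"tx":-18,"ty":-147,"tz":0,"hand":-0.8},{"rx":0,"ry":0,"rz":0,"tx":-24,"ty":-196,"tz":0,"hand":-0.8},{"rx":0,"ry":0,"rz":0,"tx":-18,"ty":-245,"tz":0,"hand":-0.8},{"rx":0,"ry":0,"rz":0,"tx":-12,"ty":-294,"tz":0,"hand":-0.8},{"rx":0,"ry":0,"rz":0,"tx":-6,"ty":-343,"tz":0,"hand":-0.8},{"rx":0,"ry":0,"rz":0,"tx":0,"ty":-392,"tz":0,"hand":-0.8}]';python3 go.py .496 .470 .15 -83.4
```

```text
t 15.35 pos [ 0.4772 -0.1181  0.1589] F [ 0.1 -0.3  0.2] w 0.0684 q7 [-0.4   0.52  0.72  2.04 -0.5   0.76 -0.84]
{'rx': -0.0, 'ry': -0.0, 'rz': -0.1, 'tx': 85.5, 'ty': -582.1, 'tz': 9.1}
clock: 16.15
position: [0.432, 0.2728, 0.1579]
tool_rot: [3.14, 0.001, 0.113]
force: [1.2, -0.6, 0.8]
grip_width: 0.0768
t 16.15 pos [0.432  0.2728 0.1579] F [ 1.2 -0.6  0.8] w 0.0768 q7 [-1.22  0.57  0.75  1.99 -0.54  0.79 -1.61]
{'rx': 0.1, 'ry': 0.1, 'rz': -0.1, 'tx': 85.9, 'ty': -188.7, 'tz': 7.6}
```

```bash
python3 -m creep '[{"rx":0,"ry":0,"rz":0,"tx":20,"ty":-44,"tz":0,"hand":-0.8},{"rx":0,"ry":0,"rz":0,"tx":40,"ty":-88,"tz":0,"hand":-0.8},{"rx":0,"ry":0,"rz":0,"tx":60,"ty":-132,"tz":5,"hand":-0.8},{"rx":0,"ry":0,"rz":0,"tx":80,"ty":-176,"tz":8,"hand":-0.8},{"rx":0,"ry":0,"rz":0,"tx":86,"ty":-189,"tz":8,"hand":-0.8},{"rx":0,"ry":0,"rz":0,"tx":86,"ty":-189,"tz":8,"hand":-0.8},{"rx":0,"ry":0,"rz":0,"tx":86,"ty":-189,"tz":8,"hand":-0.8}]';python3 look.py w9
```

```text
clock: 16.85
position: [0.4968, 0.4673, 0.1494]
tool_rot: [3.14, 0.002, 0.112]
force: [0.4, -0.1, -0.6]
grip_width: 0.0771
pos [0.4968 0.4673 0.1494] rot [1.7989e+02 9.0000e-02 6.4400e+00] w 0.0771
burner0 0.83 bbox [278. 195. 344. 270.] ell [310.4 232.6] at [0.5023 0.473  0.028 ] circ 0.5017 0.4726 dia 0.0567
cap0 0.84 bbox [398. 140. 470. 222.] ell [434.6 181.6] at [0.5505 0.3809 0.012 ] circ 0.5501 0.3797 dia 0.063
cap0 0.82 bbox [365. 293. 428. 349.] ell [395.9 320. ] at [0.4265 0.3894 0.012 ] circ 0.4239 0.3886 dia 0.0614
cap0 0.61 bbox [480. 261. 537. 322.] ell [509.  290.2] at [0.4645 0.2857 0.012 ] circ 0.4625 0.2833 dia 0.065
```

View pics/w9.png

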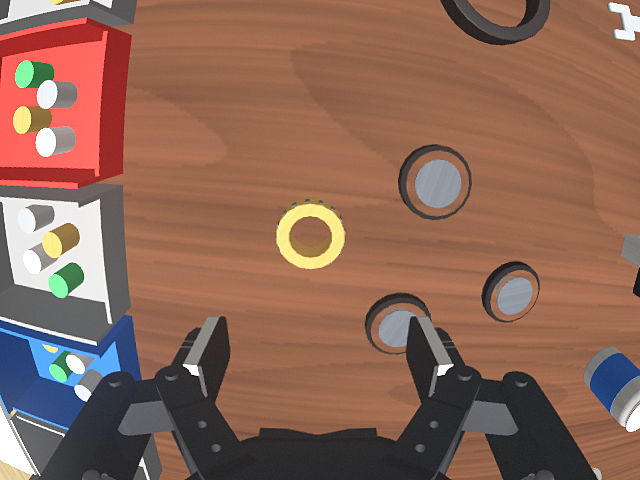

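```bash
python3 -m creep '[{"rx":0,"ry":0,"rz":0,"tx":3.5,"ty":-5,"tz":45,"hand":-0.8},{"rx":0,"ry":0,"rz":0,"tx":3.5,"ty":-5,"tz":90,"hand":-0.8},{"rx":0,"ry":0,"rz":0,"tx":3.5,"ty":-5,"tz":125,"hand":-0.8},{"rx":0,"ry":0,"rz":0,"tx":3.5,"ty":-5,"tz":142,"hand":-0.8},{"rx":0,"ry":0,"rz":0,"tx":3.5,"ty":-5,"tz":147,"hand":-0.8},{"rx":0,"ry":0,"rz":0,"tx":3.5,"ty":-5,"tz":147,"hand":0},{"rx":0,"ry":0,"rz":0,"tx":3.5,"ty":-5,"tz":147,"hand":1},{"rx":0,"ry":0,"rz":0,"tx":3.5,"ty":-5,"tz":147,"hand":1}]' 40; python3 go.py .50 .47 .16 -83.4
```

```text
clock: 17.8
position: [0.5008, 0.4743, 0.0062]
tool_rot: [-3.14, -0.002, 0.113]
force: [-1.1, -2.1, 7.2]
grip_width: 0.0514
t 17.8 pos [0.5008 0.4743 0.0062] F [-1.1 -2.1  7.2] w 0.0514 q7 [-1.19  1.    0.59  1.56 -0.71  0.81 -1.76]
{'rx': -0.1, 'ry': -0.1, 'rz': -0.1, 'tx': -0.9, 'ty': 3.9, 'tz': -153.8}
```

```bash
python3 -m creep '[{"rx":0,"ry":0,"rz":0,"tx":0,"ty":0,"tz":-10,"hand":1},{"rx":0,"ry":0,"rz":0,"tx":0,"ty":0,"tz":-50,"hand":1},{"rx":0,"ry":0,"rz":0,"tx":0,"ty":0,"tz":-100,"hand":1},{"rx":0,"ry":0,"rz":0,"tx":0,"ty":0,"tz":-145,"hand":1},{"rx":0,"ry":0,"rz":0,"tx":5,"ty":45,"tz":-160,"hand":1},{"rx":0,"ry":0,"rz":0,"tx":10,"ty":93,"tz":-160,"hand":1},{"rx":0,"ry":0,"rz":0,"tx":15,"ty":142,"tz":-160,"hand":1},{"rx":0,"ry":0,"rz":0,"tx":20,"ty":191,"tz":-160,"hand":1}]'; python3 go.py .633 -.101 .15 -83.4
```

```text
clock: 18.6
position: [0.5415, 0.2848, 0.1656]
tool_rot: [-3.14, -0.001, 0.114]
force: [1.3, -1.5, -3.1]
grip_width: 0.0516
t 18.6 pos [0.5415 0.2848 0.1656] F [ 1.3 -1.5 -3.1] w 0.0516 q7 [-1.05  0.7   0.73  1.73 -0.56  0.94 -1.55]
{'rx': -0.1, 'ry': -0.1, 'rz': -0.1, 'tx': 47.2, 'ty': 393.7, 'tz': 15.1}
```

```bash
python3 -m creep '[{"rx":0,"ry":0,"rz":0,"tx":6,"ty":49,"tz":0,"hand":1},{"rx":0,"ry":0,"rz":0,"tx":12,"ty":98,"tz":0,"hand":1},{"rx":0,"ry":0,"rz":0,"tx":18,"ty":147,"tz":0,"hand":1},{"rx":0,"ry":0,"rz":0,"tx":24,"ty":196,"tz":0,"hand":1},{"rx":0,"ry":0,"rz":0,"tx":30,"ty":245,"tz":0,"hand":1},{"rx":0,"ry":0,"rz":0,"tx":36,"ty":294,"tz":0,"hand":1},{"rx":0,"ry":0,"rz":0,"tx":42,"ty":340,"tz":5,"hand":1},{"rx":0,"ry":0,"rz":0,"tx":46,"ty":376,"tz":10,"hand":1}]'; python3 go.py .633 -.101 .15 -83.4
```

```text
clock: 19.4
position: [0.63, -0.0853, 0.1555]
tool_rot: [3.141, -0.002, 0.111]
force: [0.4, -0.6, -3.4]
grip_width: 0.0512
t 19.4 pos [ 0.63   -0.0853  0.1555] F [ 0.4 -0.6 -3.4] w 0.0512 q7 [-0.38  0.73  0.67  1.66 -0.54  0.94 -0.96]
{'rx': 0.0, 'ry': -0.1, 'rz': -0.2, 'tx': 1.3, 'ty': 15.9, 'tz': 5.5}
```

```bash
python3 -m creep '[{"rx":0,"ry":0,"rz":0,"tx":2,"ty":13,"tz":5,"hand":1},{"rx":0,"ry":0,"rz":0,"tx":2,"ty":13,"tz":5,"hand":1},{"rx":0,"ry":0,"rz":0,"tx":2,"ty":13,"tz":5,"hand":1}]'; python3 look.py w10; python3 go.py .6353 -.0982 .035 -83.4
```

```text
clock: 19.7
position: [0.633, -0.0939, 0.1496]
tool_rot: [-3.141, -0.0, 0.114]
force: [-0.0, 0.9, -2.7]
grip_width: 0.051
pos [ 0.633  -0.0939  0.1496] rot [-1.7996e+02 -3.0000e-02  6.5000e+00] w 0.051
burner0 0.69 bbox [256. 272. 379. 403.] ell [317.4 338.6] at [ 0.5473 -0.1036  0.028 ] circ 0.5412 -0.1024 dia 0.1355
burner0 0.67 bbox [295. 397. 354. 438.] ell [325.4 413.4] at [ 0.4604 -0.1215  0.028 ] circ 0.459 -0.1204 dia 0.0664
cap0 0.81 bbox [  0. 318.  21. 356.] ell [  9.4 336.6] at [0.4653 0.2645 0.012 ] circ 0.4635 0.271 dia 0.0594
t 19.85 pos [ 0.6332 -0.0931  0.1494] F [ 0.8 -0.1 -2.6] w 0.0506 q7 [-0.36  0.74  0.67  1.66 -0.55  0.94 -0.95]
{'rx': -0.0, 'ry': -0.0, 'rz': -0.0, 'tx': 1.5, 'ty': 5.3, 'tz': 114.4}
```

View pics/w10.png

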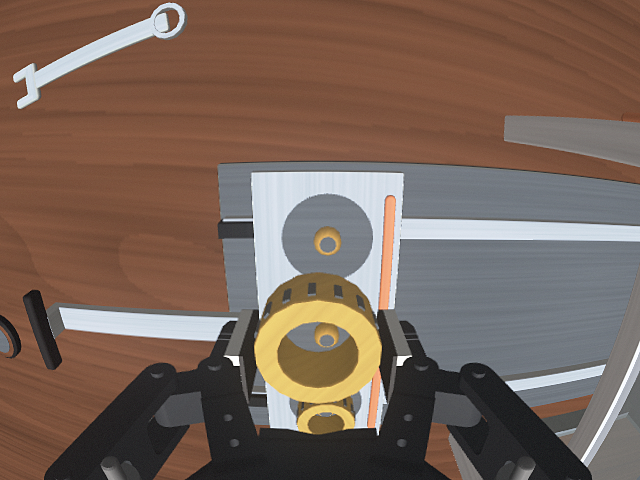

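```bash
python3 -m creep '[{"rx":0,"ry":0,"rz":0,"tx":2,"ty":5,"tz":40,"hand":1},{"rx":0,"ry":0,"rz":0,"tx":2,"ty":5,"tz":75,"hand":1},{"rx":0,"ry":0,"rz":0,"tx":2,"ty":5,"tz":95,"hand":1},{"rx":0,"ry":0,"rz":0,"tx":2,"ty":5,"tz":107,"hand":1},{"rx":0,"ry":0,"rz":0,"tx":2,"ty":5,"tz":112,"hand":1},{"rx":0,"ry":0,"rz":0,"tx":2,"ty":5,"tz":114,"hand":1},{"rx":0,"ry":0,"rz":0,"tx":2,"ty":5,"tz":115,"hand":1},{"rx":0,"ry":0,"rz":0,"tx":2,"ty":5,"tz":115,"hand":1}]'; python3 go.py .6353 -.0982 .034 -83.4
```

```text
clock: 20.65
position: [0.6357, -0.0996, 0.0361]
tool_rot: [-3.141, -0.001, 0.113]
force: [-8.9, 0.1, 15.1]
grip_width: 0.0507
t 20.65 pos [ 0.6357 -0.0996  0.0361] F [-8.9  0.1 15.1] w 0.0507 q7 [-0.29  0.89  0.56  1.69 -0.64  0.75 -0.86]
{'rx': -0.0, 'ry': -0.0, 'rz': -0.1, 'tx': -0.2, 'ty': -1.5, 'tz': 2.1}
```

```bash
python3 -m creep '[{"rx":0,"ry":0,"rz":0,"tx":0,"ty":0,"tz":0,"hand":-0.4},{"rx":0,"ry":0,"rz":0,"tx":0,"ty":0,"tz":0,"hand":-0.6},{"rx":0,"ry":0,"rz":0,"tx":0,"ty":0,"tz":0,"hand":-0.6},{"rx":0,"ry":0,"rz":0,"tx":0,"ty":0,"tz":-30,"hand":-0.6},{"rx":0,"ry":0,"rz":0,"tx":0,"ty":0,"tz":-80,"hand":-0.6},{"rx":0,"ry":0,"rz":0,"tx":0,"ty":0,"tz":-125,"hand":-0.6},{"rx":0,"ry":0,"rz":0,"tx":0,"ty":0,"tz":-125,"hand":-0.6}]'; python3 look.py w11 .058
```

```text
clock: 21.35
position: [0.638, -0.1005, 0.1649]
tool_rot: [3.14, -0.008, 0.113]
force: [0.7, -0.6, -1.2]
grip_width: 0.0686
pos [ 0.638  -0.1005  0.1649] rot [179.9   -0.45   6.47] w 0.0686
burner0 0.8 bbox [282. 210. 350. 288.] ell [315.7 248.3] at [ 0.6377 -0.0994  0.058 ] circ 0.6369 -0.099 dia 0.0569
burner0 0.55 bbox [292. 378. 344. 435.] ell [318.  407.2] at [ 0.4887 -0.1183  0.058 ] circ 0.4876 -0.1162 dia 0.068
burner0 0.33 bbox [ 30. 175. 389. 429.] ell [241.9 302.1] at [ 0.5881 -0.0482  0.058 ] circ 0.5636 -0.0078 dia 0.377
cap0 0.55 bbox [  2. 314.  24. 354.] ell [ 11.3 334. ] at [0.4648 0.2688 0.012 ] circ 0.463 0.2752 dia 0.0624
```

View pics/w11.png

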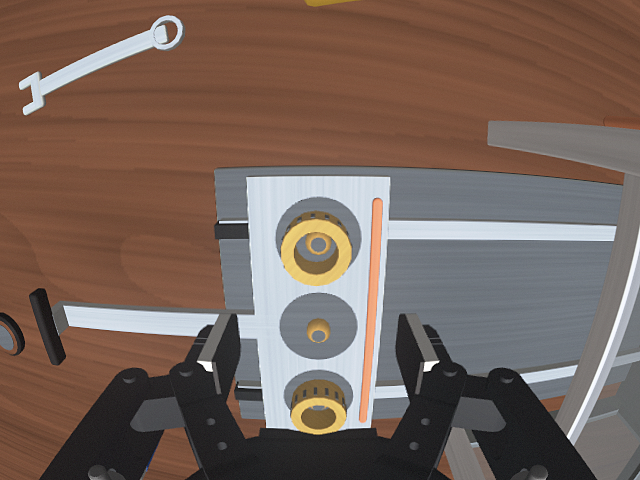

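```bash
python3 go.py .463 .282 .13 -83.4; python3 -m creep '[{"rx":0,"ry":0,"rz":0,"tx":-15,"ty":-47,"tz":0,"hand":-0.8},{"rx":0,"ry":0,"rz":0,"tx":-30,"ty":-94,"tz":0,"hand":-0.8},{"rx":0,"ry":0,"rz":0,"tx":-45,"ty":-141,"tz":0,"hand":-0.8},{"rx":0,"ry":0,"rz":0,"tx":-60,"ty":-188,"tz":0,"hand":-0.8},{"rx":0,"ry":0,"rz":0,"tx":-75,"ty":-235,"tz":0,"hand":-0.8},{"rx":0,"ry":0,"rz":0,"tx":-90,"ty":-282,"tz":0,"hand":-0.8},{"rx":0,"ry":0,"rz":0,"tx":-105,"ty":-329,"tz":10,"hand":-0.8},{"rx":0,"ry":0,"rz":0,"tx":-120,"ty":-376,"tz":20,"hand":-0.8}]';python3 go.py .463 .282 .13 -83.4
```

```text
t 21.5 pos [ 0.6355 -0.0991  0.1588] F [ 0.2 -0.1 -0.9] w 0.0681 q7 [-0.35  0.74  0.68  1.64 -0.54  0.96 -0.94]
{'rx': -0.0, 'ry': -0.0, 'rz': -0.1, 'tx': -128.2, 'ty': -398.2, 'tz': 28.9}
clock: 22.3
position: [0.4725, 0.2615, 0.138]
tool_rot: [3.141, 0.001, 0.113]
force: [0.9, 0.7, -0.2]
grip_width: 0.0765
t 22.3 pos [0.4725 0.2615 0.138 ] F [ 0.9  0.7 -0.2] w 0.0765 q7 [-1.11  0.63  0.72  1.93 -0.58  0.79 -1.53]
{'rx': 0.0, 'ry': 0.1, 'rz': -0.1, 'tx': -7.1, 'ty': -21.5, 'tz': 7.9}
```

```bash
python3 -m creep '[{"rx":0,"ry":0,"rz":0,"tx":-7,"ty":-20,"tz":8,"hand":-0.8},{"rx":0,"ry":0,"rz":0,"tx":-7,"ty":-20,"tz":8,"hand":-0.8},{"rx":0,"ry":0,"rz":0,"tx":-7,"ty":-20,"tz":8,"hand":-0.8}]';python3 look.py w12 .028 .018; python3 go.py .463 .282 .0 -83.4
```

```text
clock: 22.6
position: [0.4645, 0.2785, 0.1302]
tool_rot: [3.14, 0.001, 0.114]
force: [0.2, -0.8, 0.4]
grip_width: 0.0768
pos [0.4645 0.2785 0.1302] rot [1.7991e+02 7.0000e-02 6.5200e+00] w 0.0768
burner0 0.61 bbox [144. 242. 212. 314.] ell [176.6 279.8] at [0.4275 0.3817 0.028 ] circ 0.4268 0.3813 dia 0.0399
cap0 0.7 bbox [272. 205. 353. 284.] ell [313.  243.4] at [0.4648 0.2817 0.018 ] circ 0.4638 0.2819 dia 0.0614
cap0 0.69 bbox [152.  71. 230. 156.] ell [187.7 114. ] at [0.5497 0.3795 0.018 ] circ 0.5496 0.3801 dia 0.0384
cap0 0.64 bbox [147. 243. 214. 311.] ell [176.8 279.9] at [0.4225 0.3853 0.018 ] circ 0.4222 0.3852 dia 0.0418
cap0 0.53 bbox [469. 328. 571. 424.] ell [520.1 381.7] at [0.345  0.0612 0.018 ] circ 0.3357 0.0405 dia 0.2028
t 22.75 pos [0.4654 0.2778 0.1311] F [ 0.7 -0.8  0.1] w 0.0771 q7 [-1.14  0.65  0.71  1.93 -0.59  0.78 -1.55]
{'rx': 0.0, 'ry': -0.0, 'rz': -0.2, 'tx': -2.0, 'ty': -4.6, 'tz': 131.1}
```

View pics/w12.png

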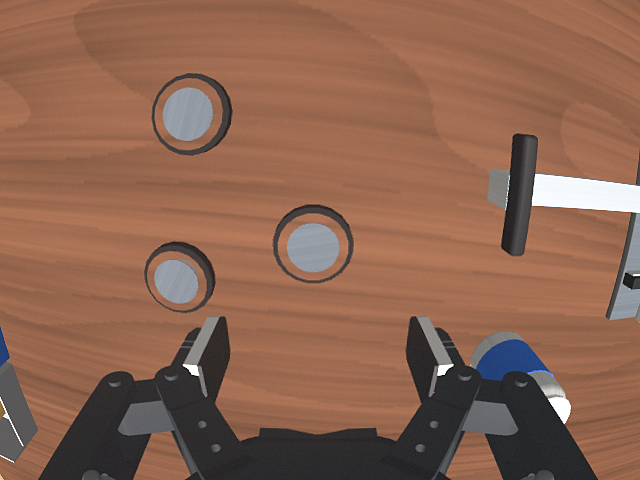

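```bash
python3 -m creep '[{"rx":0,"ry":0,"rz":0,"tx":-2.5,"ty":-4,"tz":45,"hand":-0.8},{"rx":0,"ry":0,"rz":0,"tx":-2.5,"ty":-4,"tz":85,"hand":-0.8},{"rx":0,"ry":0,"rz":0,"tx":-2.5,"ty":-4,"tz":110,"hand":-0.8},{"rx":0,"ry":0,"rz":0,"tx":-2.5,"ty":-4,"tz":124,"hand":-0.8},{"rx":0,"ry":0,"rz":0,"tx":-2.5,"ty":-4,"tz":128,"hand":-0.8},{"rx":0,"ry":0,"rz":0,"tx":-2.5,"ty":-4,"tz":129,"hand":0},{"rx":0,"ry":0,"rz":0,"tx":-2.5,"ty":-4,"tz":129,"hand":1},{"rx":0,"ry":0,"rz":0,"tx":-2.5,"ty":-4,"tz":129,"hand":1}]' 40; python3 go.py .50 .47 .16 -83.4
```

```text
clock: 23.55
position: [0.4626, 0.283, 0.0032]
tool_rot: [-3.141, -0.001, 0.113]
force: [1.2, -2.0, 3.0]
grip_width: 0.0575
t 23.55 pos [0.4626 0.283  0.0032] F [ 1.2 -2.   3. ] w 0.0575 q7 [-1.01  0.83  0.5   1.97 -0.77  0.54 -1.42]
{'rx': -0.0, 'ry': -0.1, 'rz': -0.1, 'tx': 58.6, 'ty': -181.7, 'tz': -156.5}
```

```bash
python3 -m creep '[{"rx":0,"ry":0,"rz":0,"tx":0,"ty":0,"tz":-8,"hand":1},{"rx":0,"ry":0,"rz":0,"tx":0,"ty":0,"tz":-40,"hand":1},{"rx":0,"ry":0,"rz":0,"tx":0,"ty":0,"tz":-85,"hand":1},{"rx":0,"ry":0,"rz":0,"tx":0,"ty":0,"tz":-130,"hand":1},{"rx":0,"ry":0,"rz":0,"tx":-2,"ty":45,"tz":-155,"hand":1},{"rx":0,"ry":0,"rz":0,"tx":-6,"ty":93,"tz":-160,"hand":1},{"rx":0,"ry":0,"rz":0,"tx":-10,"ty":142,"tz":-160,"hand":1},{"rx":0,"ry":0,"rz":0,"tx":-14,"ty":191,"tz":-160,"hand":1}]'; python3 go.py .477 -.1185 .15 -83.4
```

```text
clock: 24.35
position: [0.4694, 0.0899, 0.1633]
tool_rot: [-3.141, -0.001, 0.114]
force: [1.6, 0.0, -0.9]
grip_width: 0.0576
t 24.35 pos [0.4694 0.0899 0.1633] F [ 1.6  0.  -0.9] w 0.0576 q7 [-0.88  0.5   0.77  2.07 -0.51  0.76 -1.25]
{'rx': -0.1, 'ry': -0.1, 'rz': -0.1, 'tx': -16.1, 'ty': 207.9, 'tz': 13.0}
```

```bash
python3 -m creep '[{"rx":0,"ry":0,"rz":0,"tx":-4,"ty":49,"tz":0,"hand":1},{"rx":0,"ry":0,"rz":0,"tx":-8,"ty":98,"tz":0,"hand":1},{"rx":0,"ry":0,"rz":0,"tx":-12,"ty":147,"tz":0,"hand":1},{"rx":0,"ry":0,"rz":0,"tx":-15,"ty":190,"tz":10,"hand":1},{"rx":0,"ry":0,"rz":0,"tx":-15,"ty":204,"tz":10,"hand":1},{"rx":0,"ry":0,"rz":0,"tx":-15,"ty":204,"tz":10,"hand":1},{"rx":0,"ry":0,"rz":0,"tx":-15,"ty":204,"tz":10,"hand":1}]'; python3 look.py w13 .058 .018; python3 go.py .477 -.1185 .15 -83.4
```

```text
clock: 25.05
position: [0.4778, -0.1127, 0.1526]
tool_rot: [-3.141, -0.0, 0.113]
force: [-0.0, 0.7, -1.2]
grip_width: 0.0573
pos [ 0.4778 -0.1127  0.1526] rot [-1.7997e+02 -3.0000e-02  6.4700e+00] w 0.0573
burner0 0.83 bbox [287.   1. 364.  62.] ell [324.9  20.1] at [ 0.6312 -0.0995  0.058 ] circ 0.6301 -0.0999 dia 0.0544
burner0 0.62 bbox [289. 212. 364. 294.] ell [326.9 252.4] at [ 0.4788 -0.1189  0.058 ] circ 0.4796 -0.1193 dia 0.0553
cap0 0.65 bbox [248. 269. 388. 394.] ell [317.5 341.9] at [ 0.3802 -0.1238  0.018 ] circ 0.3777 -0.124 dia 0.0893
t 25.2 pos [ 0.4779 -0.1118  0.1523] F [-0.7  0.4 -1.9] w 0.0573 q7 [-0.42  0.53  0.72  2.05 -0.51  0.74 -0.83]
{'rx': -0.0, 'ry': -0.0, 'rz': -0.0, 'tx': -1.7, 'ty': 6.6, 'tz': 2.3}
```

View pics/w13.png

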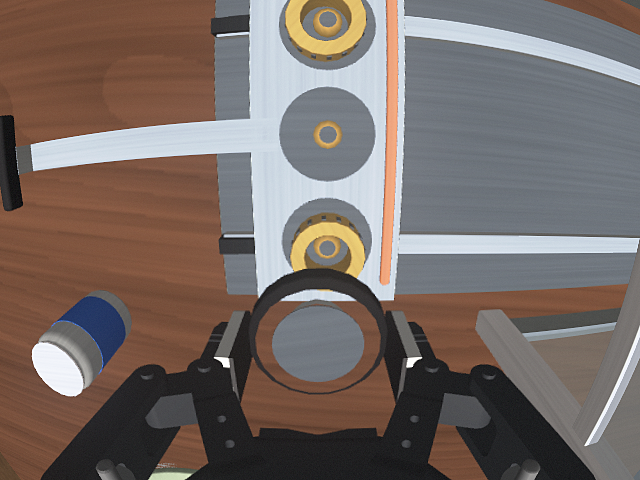

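Run:
```python
from h import *
f,st=shot("wrist","w13b"); a=f["pixels"][190:400,240:400]; cv2.imwrite("pics/w13c.png",cv2.resize(a,None,fx=3.5,fy=2.8*1,interpolation=cv2.INTER_CUBIC))
c=np.array([0,0])
print("held",(onz(f,[(318,343)],st["position"][2]+.0155,st)-st["position"]).round(4), st["position"].round(4))
# predicted ring top circle for centre candidates
best=None
im=f["pixels"].astype(int); m=((im[...,2]>200)&(im[...,1]>150)&(im[...,0]<130)).astype(np.uint8); m[:190]=0;m[:, :270]=0;m[:,380:]=0
print(m.sum()); cv2.imwrite("pics/m13.png",m*255)
t=np.linspace(0,2*np.pi,72)
def score(x,y):
    rr=np.zeros(m.shape,np.uint8)
    o=proj(f,np.c_[x+.026*np.cos(t),y+.026*np.sin(t),0*t+.058],st); i=proj(f,np.c_[x+.016*np.cos(t),y+.016*np.sin(t),0*t+.058],st)
    cv2.fillPoly(rr,[o.round().astype(int)],1); cv2.fillPoly(rr,[i.round().astype(int)],0)
    vis=np.ones_like(rr); ys=np.nonzero(m.sum(1))[0]; 
    return (m&rr).sum()-(m&(1-rr)).sum()-0.3*((1-m)&rr)[:270].sum()
r=max(((score(x,y),x,y) for x in np.arange(.47,.486,.0005) for y in np.arange(-.126,-.11,.0005))); print(r)
```

```text
held [[ 0.0005 -0.0002  0.0155]] [ 0.4779 -0.1118  0.1523]
1715
(np.float64(1.8446744073709552e+19), np.float64(0.486), np.float64(-0.11049999999999999))<stdin>:15: RuntimeWarning: overflow encountered in scalar subtract
```

View pics/w13c.png

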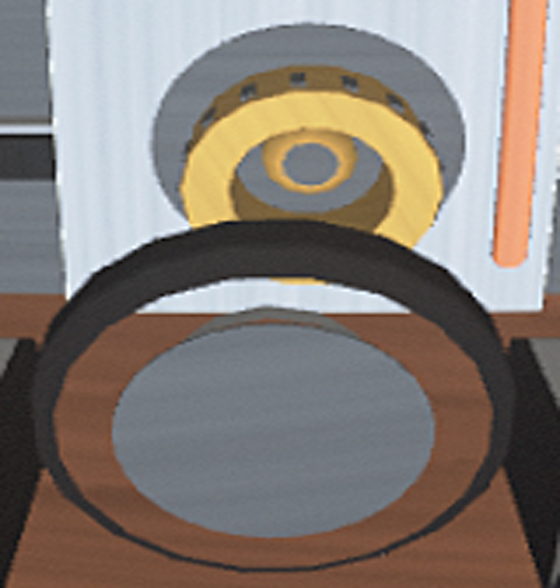

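View pics/m13.png

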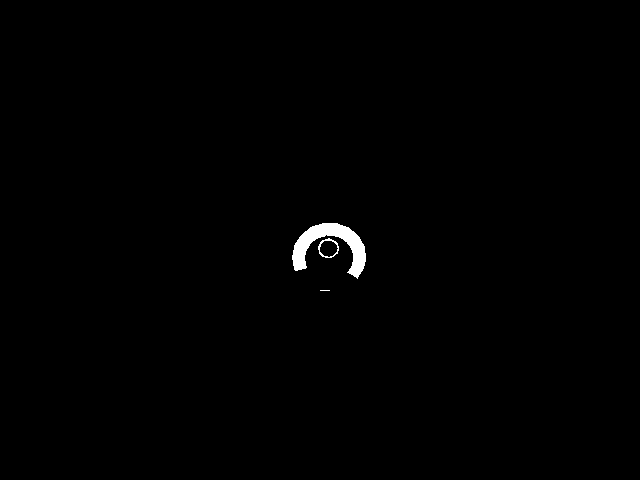

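```bash
cat > ring.py <<'E'
# ring.py x0 y0 z rowmax : fit bright-gold ring top face near x0,y0
import sys; from h import *
x0,y0,z,rowmax=map(float,sys.argv[1:5]); rowmax=int(rowmax)
f,st=shot("wrist"); im=f["pixels"].astype(int); g=((im[...,2]>200)&(im[...,1]>150)&(im[...,0]<130)).astype(np.uint8)
c=proj(f,[(x0,y0,z)],st)[0]; yy,xx=np.mgrid[:480,:640]; g[((xx-c[0])**2+(yy-c[1])**2)>55**2]=0; g[rowmax:]=0
t=np.linspace(0,2*np.pi,72)
def score(x,y):
    rr=np.zeros(g.shape,np.uint8)
    for R,v in ((.026,1),(.016,0)):
        o=proj(f,np.c_[x+R*np.cos(t),y+R*np.sin(t),0*t+z],st); cv2.fillPoly(rr,[(o*16).round().astype(int)],v,shift=4)
    rr[rowmax:]=0
    return int((g&rr).sum())-int((g^rr).sum())
r=max(((score(x,y),x,y) for x in np.arange(x0-.012,x0+.012,.0005) for y in np.arange(y0-.012,y0+.012,.0005)))
print("ring",r[0],round(r[1],4),round(r[2],4),"px",g.sum(),"pos",st["position"].round(4))
E
python3 ring.py .478 -.118 .058 270; python3 ring.py .635 -.099 .058 100; python3 go.py .477 -.1185 .15 -83.4
```

```text
ring 1210 0.474 -0.12 px 1630 pos [ 0.4779 -0.1119  0.1523]
ring 1542 0.634 -0.0995 px 2041 pos [ 0.4779 -0.112   0.1522]
t 25.35 pos [ 0.4779 -0.1122  0.1522] F [ 0.8 -0.9 -0.4] w 0.0577 q7 [-0.41  0.53  0.72  2.05 -0.51  0.74 -0.83]
{'rx': -0.0, 'ry': -0.0, 'rz': -0.0, 'tx': -1.6, 'ty': 6.2, 'tz': 2.2}
```

```bash
python3 -m creep '[{"rx":0,"ry":0,"rz":0,"tx":-2,"ty":6.5,"tz":25,"hand":1},{"rx":0,"ry":0,"rz":0,"tx":-2,"ty":6.5,"tz":50,"hand":1},{"rx":0,"ry":0,"rz":0,"tx":-2,"ty":6.5,"tz":55,"hand":1},{"rx":0,"ry":0,"rz":0,"tx":-2,"ty":6.5,"tz":55,"hand":1}]'; python3 look.py w14 .058 .018; python3 ring.py .476 -.118 .058 285
python3 - <<'E'
from h import *
f,st=shot("wrist"); a=f["pixels"][190:400,240:400]; cv2.imwrite("pics/w14c.png",cv2.resize(a,None,fx=3.5,fy=2.8,interpolation=cv2.INTER_CUBIC))
E
```

```text
clock: 25.75
position: [0.4762, -0.1196, 0.0969]
tool_rot: [-3.142, 0.001, 0.113]
force: [0.6, -0.7, -1.9]
grip_width: 0.0574
pos [ 0.4762 -0.1196  0.0969] rot [-1.80e+02  7.00e-02  6.49e+00] w 0.0574
burner0 0.8 bbox [267.   2. 366.  45.] ell [315.7  -6.5] at [ 0.6272 -0.1013  0.058 ] circ 0.6222 -0.102 dia 0.0486
burner0 0.59 bbox [272. 231. 360. 317.] ell [317.2 276.9] at [ 0.4824 -0.1188  0.058 ] circ 0.484 -0.1185 dia 0.0488
burner0 0.34 bbox [  0.   0. 638. 478.] ell [402.2 153.4] at [ 0.5525 -0.1529  0.058 ] circ 0.5242 -0.1385 dia 0.4644
cap0 0.71 bbox [248. 271. 387. 392.] ell [317.7 341.5] at [ 0.4153 -0.1268  0.018 ] circ 0.4134 -0.1269 dia 0.0709
ring 861 0.474 -0.12 px 1408 pos [ 0.477  -0.1197  0.098 ]
```

View pics/w14c.png

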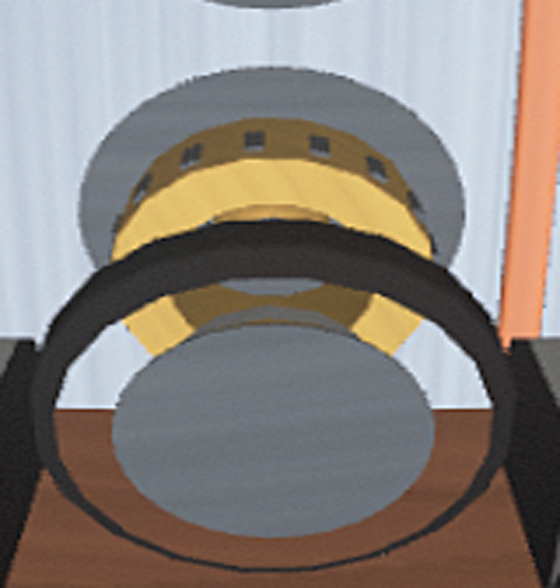

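```bash
cat > ringimg.py <<'E'
import sys; from h import *
f,_=shot("wrist"); yaw=6.48
def fit(name,zt,z,x0,y0,rowmax):
    st=dict(position=np.array([0,0,zt]),tool_rot=np.radians([180,0,yaw]))
    im=cv2.imread(f"pics/{name}.png").astype(int); g=((im[...,2]>200)&(im[...,1]>150)&(im[...,0]<130)).astype(np.uint8)
    c=proj(f,[(x0,y0,z)],st)[0]; yy,xx=np.mgrid[:480,:640]; g[((xx-c[0])**2+(yy-c[1])**2)>60**2]=0; g[rowmax:]=0
    t=np.linspace(0,2*np.pi,72)
    def score(x,y):
        rr=np.zeros(g.shape,np.uint8)
        for R,v in ((.026,1),(.016,0)):
            o=proj(f,np.c_[x+R*np.cos(t),y+R*np.sin(t),0*t+z],st); cv2.fillPoly(rr,[(o*16).round().astype(int)],v,shift=4)
        rr[rowmax:]=0
        return int((g&rr).sum())-int((g^rr).sum())
    r=max(((score(x,y),x,y) for x in np.arange(x0-.012,x0+.012,.0005) for y in np.arange(y0-.012,y0+.012,.0005)))
    print(name,r[0],g.sum(),np.round(r[1:],4))
fit("w8",.160,.058,0,0,470); fit("w11",.160,.058,0,0,470); fit("w13",.1523,.058,0,-.006,268); fit("w14",.0975,.058,0,0,268)
fit("w7",.1484,.1484+.023,0,0,470); fit("w10",.1495,.1495+.023,0,0,470)
E
python3 ringimg.py
```

```text
w8 1174 2457 [-0.004   0.0005]
w11 1160 2353 [-0.0035  0.001 ]
w13 1083 1701 [-0.0035 -0.007 ]
w14 976 1139 [-0.0025  0.    ]
w7 4279 5579 [-0.002  0.   ]
w10 3827 5948 [-0.001  0.   ]
```

```bash
python3 -m creep '[{"rx":0,"ry":0,"rz":0,"tx":0,"ty":0,"tz":20,"hand":1},{"rx":0,"ry":0,"rz":0,"tx":0,"ty":0,"tz":32,"hand":1},{"rx":0,"ry":0,"rz":0,"tx":0,"ty":0,"tz":37,"hand":1},{"rx":0,"ry":0,"rz":0,"tx":0,"ty":0,"tz":40,"hand":1},{"rx":0,"ry":0,"rz":0,"tx":0,"ty":0,"tz":42,"hand":1},{"rx":0,"ry":0,"rz":0,"tx":0,"ty":0,"tz":43,"hand":1},{"rx":0,"ry":0,"rz":0,"tx":0,"ty":0,"tz":43,"hand":1}]'; python3 go.py .477 -.1185 .054 -83.4
```

```text
clock: 26.75
position: [0.4767, -0.1201, 0.0551]
tool_rot: [-3.142, -0.001, 0.113]
force: [-6.1, 1.2, 18.2]
grip_width: 0.0577
t 26.75 pos [ 0.4767 -0.1201  0.0551] F [-6.1  1.2 18.2] w 0.0577 q7 [-0.26  0.68  0.53  2.1  -0.68  0.54 -0.69]
{'rx': -0.0, 'ry': -0.1, 'rz': -0.1, 'tx': 0.5, 'ty': -1.6, 'tz': 1.1}
```

```bash
python3 -m creep '[{"rx":0,"ry":0,"rz":0,"tx":0,"ty":0,"tz":-1,"hand":-0.6},{"rx":0,"ry":0,"rz":0,"tx":0,"ty":0,"tz":-1,"hand":-0.8},{"rx":0,"ry":0,"rz":0,"tx":0,"ty":0,"tz":-1,"hand":-0.8},{"rx":0,"ry":0,"rz":0,"tx":0,"ty":0,"tz":-30,"hand":-0.8},{"rx":0,"ry":0,"rz":0,"tx":0,"ty":0,"tz":-75,"hand":-0.8},{"rx":0,"ry":0,"rz":0,"tx":0,"ty":0,"tz":-105,"hand":-0.8},{"rx":0,"ry":0,"rz":0,"tx":0,"ty":0,"tz":-105,"hand":-0.8}]'; python3 look.py w15 .058 .070
```

```text
clock: 27.45
position: [0.478, -0.1201, 0.1622]
tool_rot: [3.141, -0.005, 0.113]
force: [1.2, -0.3, -1.0]
grip_width: 0.0769
pos [ 0.478  -0.1201  0.1622] rot [179.96  -0.28   6.49] w 0.0769
burner0 0.8 bbox [281. 213. 352. 283.] ell [316.7 252.3] at [ 0.4754 -0.1198  0.058 ] circ 0.4763 -0.1196 dia 0.0524
burner0 0.71 bbox [277.   3. 354.  66.] ell [313.7  24.2] at [ 0.6311 -0.0999  0.058 ] circ 0.6304 -0.0998 dia 0.0553
burner0 0.28 bbox [ 33. 285. 129. 391.] ell [ 80.6 336.4] at [0.3676 0.0879 0.058 ] circ 0.36 0.096 dia 0.1639
burner0 0.21 bbox [275. 212. 359. 294.] ell [317.3 253.3] at [ 0.4747 -0.1203  0.058 ] circ 0.4738 -0.1206 dia 0.0641
cap0 0.64 bbox [274. 210. 359. 296.] ell [317.  257.6] at [ 0.4758 -0.12    0.07  ] circ 0.4751 -0.12 dia 0.0387
```

View pics/w15.png

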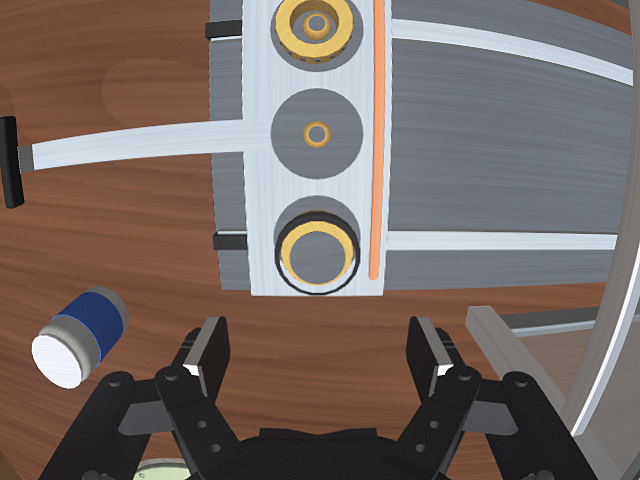

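```bash
python3 -m creep '[{"rx":0,"ry":0,"rz":0,"tx":0,"ty":-49,"tz":-5,"hand":-0.8},{"rx":0,"ry":0,"rz":0,"tx":0,"ty":-98,"tz":-5,"hand":-0.8},{"rx":0,"ry":0,"rz":0,"tx":0,"ty":-147,"tz":-5,"hand":-0.8},{"rx":0,"ry":0,"rz":0,"tx":0,"ty":-196,"tz":-5,"hand":-0.8},{"rx":0,"ry":0,"rz":0,"tx":0,"ty":-245,"tz":-5,"hand":-0.8},{"rx":0,"ry":0,"rz":0,"tx":0,"ty":-294,"tz":-5,"hand":-0.8},{"rx":0,"ry":0,"rz":0,"tx":0,"ty":-343,"tz":-5,"hand":-0.8},{"rx":0,"ry":0,"rz":0,"tx":0,"ty":-392,"tz":-5,"hand":-0.8}]'; python3 go.py .4225 .385 .13 -83.4
```

```text
clock: 28.4
position: [0.4312, 0.2715, 0.1631]
tool_rot: [3.141, 0.001, 0.113]
force: [1.6, -0.8, -0.4]
grip_width: 0.0772
t 28.4 pos [0.4312 0.2715 0.1631] F [ 1.6 -0.8 -0.4] w 0.0772 q7 [-1.23  0.56  0.78  1.99 -0.55  0.81 -1.6 ]
{'rx': 0.1, 'ry': 0.1, 'rz': -0.1, 'tx': 4.3, 'ty': -113.8, 'tz': 32.9}
```

```bash
python3 -m creep '[{"rx":0,"ry":0,"rz":0,"tx":4,"ty":-45,"tz":10,"hand":-0.8},{"rx":0,"ry":0,"rz":0,"tx":4,"ty":-90,"tz":20,"hand":-0.8},{"rx":0,"ry":0,"rz":0,"tx":4,"ty":-112,"tz":33,"hand":-0.8},{"rx":0,"ry":0,"rz":0,"tx":4,"ty":-112,"tz":33,"hand":-0.8},{"rx":0,"ry":0,"rz":0,"tx":4,"ty":-112,"tz":33,"hand":-0.8},{"rx":0,"ry":0,"rz":0,"tx":4,"ty":-112,"tz":33,"hand":-0.8}]'; python3 look.py w16 .028 .018; python3 go.py .4225 .385 .002 -83.4
```

```text
clock: 29.0
position: [0.4239, 0.3801, 0.1309]
tool_rot: [3.141, 0.0, 0.112]
force: [-1.0, -0.3, 0.4]
grip_width: 0.0767
pos [0.4239 0.3801 0.1309] rot [1.7995e+02 2.0000e-02 6.4000e+00] w 0.0767
cap0 0.75 bbox [271. 202. 348. 284.] ell [308.7 242.8] at [0.4243 0.3865 0.018 ] circ 0.4232 0.3871 dia 0.0626
cap0 0.57 bbox [294.  23. 382. 111.] ell [338.4  68.7] at [0.5488 0.3803 0.018 ] circ 0.5493 0.3802 dia 0.0602
cap0 0.45 bbox [595. 112. 638. 221.] ell [622.  164.2] at [0.5293 0.1217 0.018 ] circ 0.5299 0.1095 dia 0.0984
t 29.15 pos [0.4239 0.3807 0.1314] F [ 0.4  0.4 -0. ] w 0.0767 q7 [-1.32  0.69  0.73  1.86 -0.61  0.83 -1.73]
{'rx': -0.0, 'ry': -0.0, 'rz': -0.2, 'tx': -1.0, 'ty': -4.4, 'tz': 129.4}
```

View pics/w16.png

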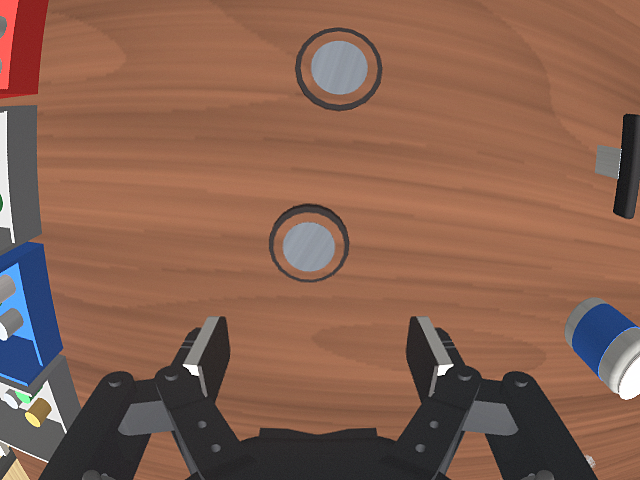

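```bash
python3 -m creep '[{"rx":0,"ry":0,"rz":0,"tx":-2.5,"ty":-7,"tz":45,"hand":-0.8},{"rx":0,"ry":0,"rz":0,"tx":-2.5,"ty":-7,"tz":85,"hand":-0.8},{"rx":0,"ry":0,"rz":0,"tx":-2.5,"ty":-7,"tz":110,"hand":-0.8},{"rx":0,"ry":0,"rz":0,"tx":-2.5,"ty":-7,"tz":124,"hand":-0.8},{"rx":0,"ry":0,"rz":0,"tx":-2.5,"ty":-7,"tz":128,"hand":-0.8},{"rx":0,"ry":0,"rz":0,"tx":-2.5,"ty":-7,"tz":129,"hand":0},{"rx":0,"ry":0,"rz":0,"tx":-2.5,"ty":-7,"tz":129,"hand":1},{"rx":0,"ry":0,"rz":0,"tx":-2.5,"ty":-7,"tz":129,"hand":1}]' 40; python3 go.py .635 -.0985 .15 -83.4
```

```text
clock: 29.95
position: [0.4208, 0.3886, 0.0033]
tool_rot: [-3.141, -0.001, 0.113]
force: [-0.3, -2.0, 4.2]
grip_width: 0.0576
t 29.95 pos [0.4208 0.3886 0.0033] F [-0.3 -2.   4.2] w 0.0576 q7 [-1.22  0.87  0.55  1.89 -0.78  0.6  -1.62]
{'rx': -0.1, 'ry': -0.1, 'rz': -0.1, 'tx': 158.0, 'ty': 508.0, 'tz': -147.0}
```

```bash
python3 -m creep '[{"rx":0,"ry":0,"rz":0,"tx":0,"ty":0,"tz":-8,"hand":1},{"rx":0,"ry":0,"rz":0,"tx":0,"ty":0,"tz":-40,"hand":1},{"rx":0,"ry":0,"rz":0,"tx":0,"ty":0,"tz":-85,"hand":1},{"rx":0,"ry":0,"rz":0,"tx":0,"ty":0,"tz":-130,"hand":1},{"rx":0,"ry":0,"rz":0,"tx":14,"ty":40,"tz":-155,"hand":1},{"rx":0,"ry":0,"rz":0,"tx":28,"ty":86,"tz":-155,"hand":1},{"rx":0,"ry":0,"rz":0,"tx":42,"ty":132,"tz":-155,"hand":1},{"rx":0,"ry":0,"rz":0,"tx":56,"ty":178,"tz":-155,"hand":1}]'; python3 go.py .635 -.0985 .15 -83.4
```

```text
clock: 30.75
position: [0.4964, 0.2162, 0.1583]
tool_rot: [-3.141, -0.001, 0.114]
force: [0.8, -0.5, -1.9]
grip_width: 0.0574
t 30.75 pos [0.4964 0.2162 0.1583] F [ 0.8 -0.5 -1.9] w 0.0574 q7 [-1.04  0.61  0.75  1.92 -0.56  0.83 -1.45]
{'rx': -0.1, 'ry': -0.1, 'rz': -0.1, 'tx': 101.9, 'ty': 328.5, 'tz': 8.1}
```

```bash
python3 -m creep '[{"rx":0,"ry":0,"rz":0,"tx":14,"ty":46,"tz":5,"hand":1},{"rx":0,"ry":0,"rz":0,"tx":29,"ty":93,"tz":5,"hand":1},{"rx":0,"ry":0,"rz":0,"tx":44,"ty":140,"tz":5,"hand":1},{"rx":0,"ry":0,"rz":0,"tx":58,"ty":187,"tz":5,"hand":1},{"rx":0,"ry":0,"rz":0,"tx":73,"ty":234,"tz":5,"hand":1},{"rx":0,"ry":0,"rz":0,"tx":88,"ty":281,"tz":5,"hand":1},{"rx":0,"ry":0,"rz":0,"tx":100,"ty":318,"tz":5,"hand":1},{"rx":0,"ry":0,"rz":0,"tx":102,"ty":326,"tz":5,"hand":1}]'; python3 -m creep '[{"rx":0,"ry":0,"rz":0,"tx":0,"ty":0,"tz":20,"hand":1},{"rx":0,"ry":0,"rz":0,"tx":0,"ty":0,"tz":50,"hand":1},{"rx":0,"ry":0,"rz":0,"tx":0,"ty":0,"tz":55,"hand":1},{"rx":0,"ry":0,"rz":0,"tx":0,"ty":0,"tz":55,"hand":1},{"rx":0,"ry":0,"rz":0,"tx":0,"ty":0,"tz":55,"hand":1}]'; python3 look.py w17 .058 .070; python3 go.py .6357 -.0996 .054 -83.4
```

```text
clock: 31.55
position: [0.6348, -0.1002, 0.1533]
tool_rot: [3.139, -0.001, 0.108]
force: [-0.5, 0.2, -2.0]
grip_width: 0.0575
clock: 32.05
position: [0.6347, -0.0947, 0.0986]
tool_rot: [3.141, -0.001, 0.113]
force: [-0.2, -0.2, -0.9]
grip_width: 0.0574
pos [ 0.6347 -0.0947  0.0986] rot [ 1.7997e+02 -8.0000e-02  6.5000e+00] w 0.0574
burner0 0.79 bbox [282. 233. 374. 321.] ell [326.7 278.5] at [ 0.64   -0.0991  0.058 ] circ 0.6418 -0.0997 dia 0.0515
burner0 0.52 bbox [310. 426. 337. 433.] ell [323.5 429.7] at [ 0.5245 -0.1118  0.058 ] circ 0.5235 -0.1122 dia 0.0199
cap0 0.8 bbox [249. 265. 387. 393.] ell [317.4 338.1] at [ 0.6093 -0.0976  0.07  ] circ 0.608 -0.0981 dia 0.0555
cap0 0.24 bbox [  0. 181. 421. 437.] ell [329.7 248.6] at [ 0.6611 -0.0977  0.07  ] circ 0.6566 -0.098 dia 0.1142
t 32.2 pos [ 0.6348 -0.0947  0.0983] F [-0.1 -0.4 -1.3] w 0.0574 q7 [-0.34  0.81  0.63  1.68 -0.6   0.85 -0.9 ]
{'rx': 0.0, 'ry': -0.1, 'rz': -0.1, 'tx': 0.3, 'ty': 5.0, 'tz': 44.4}
```

View pics/w17.png

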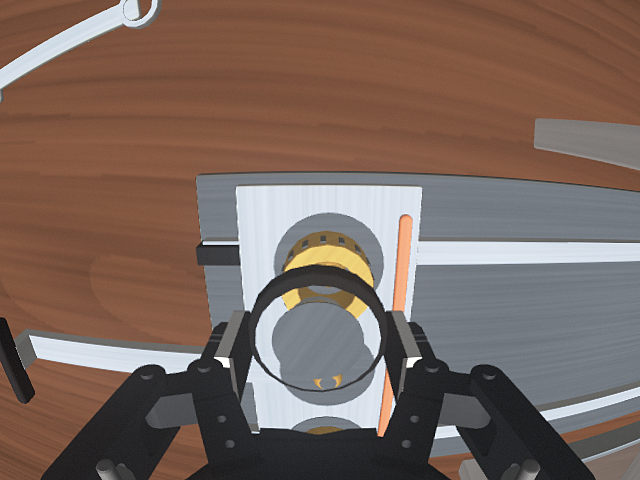

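```bash
python3 -m creep '[{"rx":0,"ry":0,"rz":0,"tx":0,"ty":5,"tz":1,"hand":1},{"rx":0,"ry":0,"rz":0,"tx":0,"ty":5,"tz":1,"hand":1},{"rx":0,"ry":0,"rz":0,"tx":0,"ty":5,"tz":1,"hand":1}]'; python3 look.py w18 .058 .070; sed -i '/^fit(/d' ringimg.py; (cat ringimg.py; echo 'fit("w18",.0975,.058,0,0,263); fit("w14",.0975,.058,0,0,263)')>ri2.py; python3 ri2.py
python3 - <<'E'
import cv2,numpy as np
a=[cv2.resize(cv2.imread(f"pics/{n}.png")[190:400,240:400],None,fx=2.4,fy=2.4,interpolation=cv2.INTER_CUBIC) for n in ("w14","w18")]
cv2.imwrite("pics/cmp.png",np.hstack(a))
E
```

```text
clock: 32.5
position: [0.6348, -0.1, 0.0962]
tool_rot: [3.142, -0.0, 0.113]
force: [-0.1, -0.4, -0.3]
grip_width: 0.0576
pos [ 0.6348 -0.1     0.0962] rot [ 1.80e+02 -1.00e-02  6.47e+00] w 0.0576
burner0 0.8 bbox [270. 231. 362. 312.] ell [317.3 278.1] at [ 0.6406 -0.0992  0.058 ] circ 0.6421 -0.0992 dia 0.0498
cap0 0.3 bbox [  2.   0. 152.  87.] ell [75.2 41.8] at [0.759  0.0399 0.07  ] circ 0.7586 0.0475 dia 0.1097
w18 871 901 [-0.0025  0.    ]
w14 823 877 [-0.0025  0.    ]
```

View pics/cmp.png

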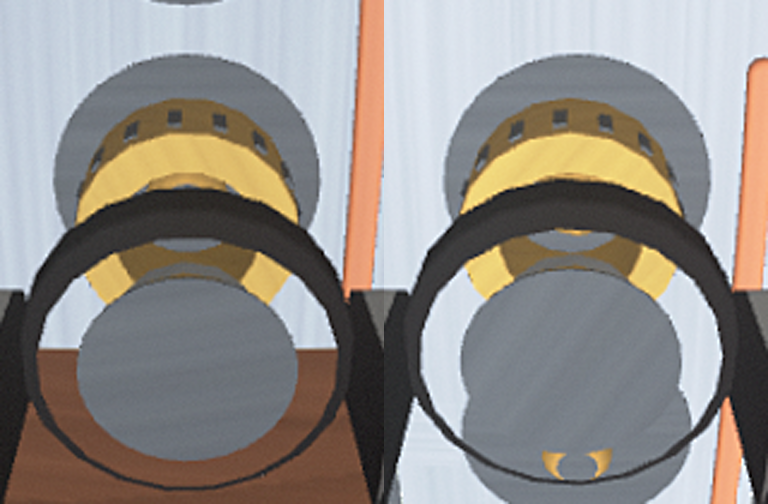

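```bash
python3 -m creep '[{"rx":0,"ry":0,"rz":0,"tx":-1,"ty":0,"tz":20,"hand":1},{"rx":0,"ry":0,"rz":0,"tx":-1,"ty":0,"tz":31,"hand":1},{"rx":0,"ry":0,"rz":0,"tx":-1,"ty":0,"tz":36,"hand":1},{"rx":0,"ry":0,"rz":0,"tx":-1,"ty":0,"tz":39,"hand":1},{"rx":0,"ry":0,"rz":0,"tx":-1,"ty":0,"tz":41,"hand":1},{"rx":0,"ry":0,"rz":0,"tx":-1,"ty":0,"tz":42,"hand":1},{"rx":0,"ry":0,"rz":0,"tx":-1,"ty":0,"tz":42,"hand":1}]'; python3 go.py .6357 -.0996 .054 -83.4
```

```text
clock: 33.4
position: [0.634, -0.1, 0.0553]
tool_rot: [-3.141, -0.001, 0.113]
force: [-5.7, 1.4, 12.3]
grip_width: 0.0575
t 33.4 pos [ 0.634  -0.1     0.0553] F [-5.7  1.4 12.3] w 0.0575 q7 [-0.3   0.86  0.59  1.69 -0.64  0.78 -0.87]
{'rx': -0.0, 'ry': -0.0, 'rz': -0.1, 'tx': 1.8, 'ty': -0.2, 'tz': 1.3}
```

```bash
python3 -m creep '[{"rx":0,"ry":0,"rz":0,"tx":0,"ty":0,"tz":-1,"hand":-0.6},{"rx":0,"ry":0,"rz":0,"tx":0,"ty":0,"tz":-1,"hand":-0.8},{"rx":0,"ry":0,"rz":0,"tx":0,"ty":0,"tz":-1,"hand":-0.8},{"rx":0,"ry":0,"rz":0,"tx":0,"ty":0,"tz":-30,"hand":-0.8},{"rx":0,"ry":0,"rz":0,"tx":0,"ty":0,"tz":-75,"hand":-0.8},{"rx":0,"ry":0,"rz":0,"tx":0,"ty":0,"tz":-105,"hand":-0.8},{"rx":0,"ry":0,"rz":0,"tx":0,"ty":0,"tz":-105,"hand":-0.8}]'; python3 look.py w19 .058 .070
python3 - <<'E'
from h import *
f,_=shot("side","s19"); cv2.imwrite("pics/s19c.png",cv2.resize(f["pixels"][150:300,230:430],None,fx=4,fy=4,interpolation=cv2.INTER_CUBIC))
E
```

```text
clock: 34.1
position: [0.6355, -0.1005, 0.1632]
tool_rot: [3.14, -0.006, 0.113]
force: [0.5, 0.3, -0.4]
grip_width: 0.0769
pos [ 0.6355 -0.1005  0.1632] rot [179.93  -0.32   6.48] w 0.0769
burner0 0.56 bbox [293. 377. 346. 427.] ell [318.3 396.3] at [ 0.5005 -0.1169  0.058 ] circ 0.4994 -0.1166 dia 0.0462
burner0 0.31 bbox [ 28. 170. 392. 429.] ell [230.9 298.1] at [ 0.5884 -0.0398  0.058 ] circ 0.5628 -0.0097 dia 0.3737
cap0 0.84 bbox [286. 394. 351. 434.] ell [319.1 417.6] at [ 0.4858 -0.1192  0.07  ] circ 0.4849 -0.119 dia 0.0613
cap0 0.61 bbox [275. 211. 359. 294.] ell [316.2 251.3] at [ 0.6375 -0.0994  0.07  ] circ 0.6364 -0.0994 dia 0.061
```

View pics/w19.png

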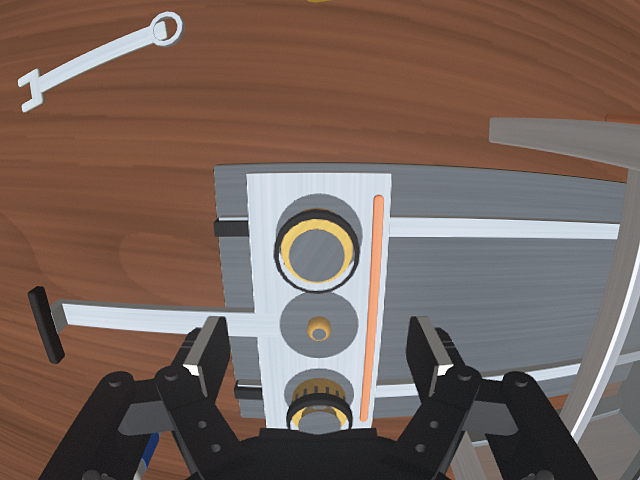

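View pics/s19c.png

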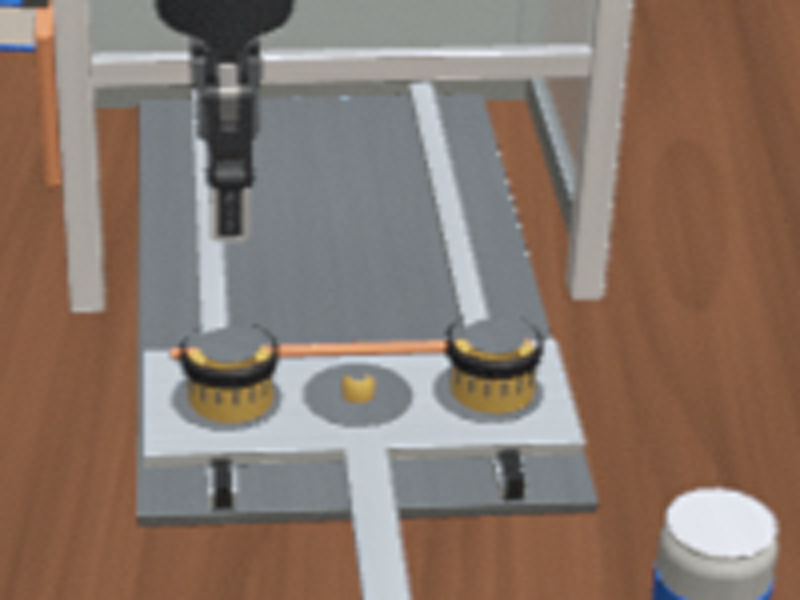

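```bash
python3 -m creep '[{"rx":0,"ry":0,"rz":0,"tx":-13,"ty":-45,"tz":0,"hand":0},{"rx":0,"ry":0,"rz":0,"tx":-27,"ty":-90,"tz":0,"hand":0.16},{"rx":0,"ry":0,"rz":0,"tx":-40,"ty":-135,"tz":0,"hand":0.16},{"rx":0,"ry":0,"rz":0,"tx":-54,"ty":-180,"tz":0,"hand":0.16},{"rx":0,"ry":0,"rz":0,"tx":-68,"ty":-225,"tz":10,"hand":0.16},{"rx":0,"ry":0,"rz":0,"tx":-80,"ty":-264,"tz":40,"hand":0.16},{"rx":0,"ry":0,"rz":0,"tx":-80,"ty":-264,"tz":60,"hand":0.16},{"rx":0,"ry":0,"rz":0,"tx":-80,"ty":-264,"tz":60,"hand":0.16}]'; python3 -m creep '[{"rx":0,"ry":0,"rz":0,"tx":0,"ty":0,"tz":0,"hand":0.16},{"rx":0,"ry":0,"rz":0,"tx":0,"ty":0,"tz":0,"hand":0.16}]'; python3 look.py w20 ; python3 go.py .525 .1545 .041 -83.4
```

```text
clock: 35.1
position: [0.5224, 0.1539, 0.0964]
tool_rot: [3.14, 0.005, 0.115]
force: [-0.4, -1.3, 0.1]
grip_width: 0.0356
clock: 35.3
position: [0.5252, 0.1523, 0.0999]
tool_rot: [3.141, -0.001, 0.111]
force: [0.1, -0.3, -0.1]
grip_width: 0.036
pos [0.5252 0.1523 0.0999] rot [ 1.7998e+02 -5.0000e-02  6.3800e+00] w 0.036
burner0 0.69 bbox [589. 321. 638. 385.] ell [615.1 349.4] at [ 0.4687 -0.1333  0.028 ] circ 0.4692 -0.1294 dia 0.0663
burner0 0.61 bbox [635. 152. 640. 192.] ell [642.1 170.6] at [ 0.6282 -0.0894  0.028 ] circ 0.6277 -0.0856 dia 0.0303
cap0 0.98 bbox [604. 333. 639. 395.] ell [624.  364.2] at [ 0.4385 -0.1848  0.012 ] circ 0.436 -0.1939 dia 0.0919
cap0 0.73 bbox [  2. 187.  35. 258.] ell [ 14.6 223.2] at [0.5242 0.4058 0.012 ] circ 0.5223 0.4076 dia 0.0655
cap0 0.59 bbox [635. 148. 639. 191.] ell [641.2 167.2] at [ 0.632 -0.106  0.012] circ 0.6298 -0.1038 dia 0.0359
t 35.45 pos [0.525  0.1529 0.0998] F [ 0.3  0.3 -0.5] w 0.0358 q7 [-0.85  0.69  0.66  1.94 -0.63  0.72 -1.27]
{'rx': -0.0, 'ry': -0.1, 'rz': -0.2, 'tx': 0.1, 'ty': -1.6, 'tz': 58.8}
```

View pics/w20.png

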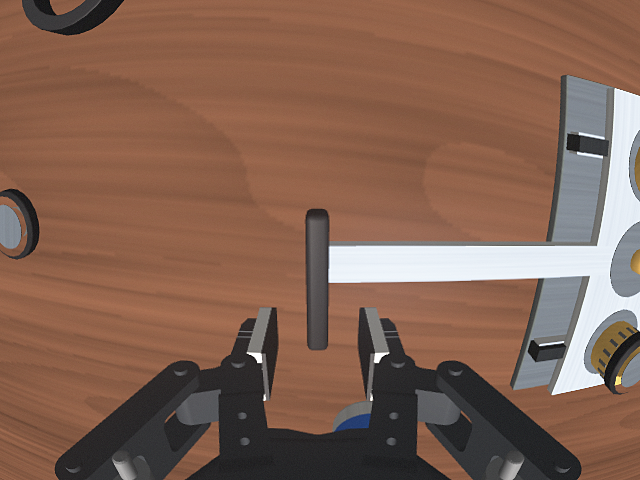

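```bash
python3 -m creep '[{"rx":0,"ry":0,"rz":0,"tx":0,"ty":0,"tz":30,"hand":0.16},{"rx":0,"ry":0,"rz":0,"tx":0,"ty":0,"tz":52,"hand":0.16},{"rx":0,"ry":0,"rz":0,"tx":0,"ty":0,"tz":58,"hand":0.16},{"rx":0,"ry":0,"rz":0,"tx":0,"ty":0,"tz":58,"hand":1},{"rx":0,"ry":0,"rz":0,"tx":0,"ty":0,"tz":58,"hand":1},{"rx":0,"ry":0,"rz":0,"tx":0,"ty":0,"tz":58,"hand":1}]' 40; python3 go.py .5545 -.1035 .041 -83.4
```

```text
clock: 36.05
position: [0.525, 0.1532, 0.042]
tool_rot: [3.142, -0.001, 0.113]
force: [0.4, -2.9, 0.3]
grip_width: 0.011
t 36.05 pos [0.525  0.1532 0.042 ] F [ 0.4 -2.9  0.3] w 0.011 q7 [-0.79  0.77  0.57  1.96 -0.71  0.62 -1.2 ]
{'rx': 0.0, 'ry': -0.1, 'rz': -0.1, 'tx': 0.4, 'ty': 258.4, 'tz': 1.0}
```

```bash
python3 -m creep '[{"rx":0,"ry":0,"rz":0,"tx":0,"ty":5,"tz":0,"hand":1},{"rx":0,"ry":0,"rz":0,"tx":0,"ty":14,"tz":0,"hand":1},{"rx":0,"ry":0,"rz":0,"tx":0,"ty":27,"tz":0,"hand":1},{"rx":0,"ry":0,"rz":0,"tx":0,"ty":43,"tz":0,"hand":1},{"rx":0,"ry":0,"rz":0,"tx":0,"ty":59,"tz":0,"hand":1},{"rx":0,"ry":0,"rz":0,"tx":0,"ty":75,"tz":0,"hand":1},{"rx":0,"ry":0,"rz":0,"tx":0,"ty":91,"tz":0,"hand":1},{"rx":0,"ry":0,"rz":0,"tx":0,"ty":107,"tz":0,"hand":1}]'; python3 -m creep '[{"rx":0,"ry":0,"rz":0,"tx":0,"ty":16,"tz":0,"hand":1},{"rx":0,"ry":0,"rz":0,"tx":0,"ty":32,"tz":0,"hand":1},{"rx":0,"ry":0,"rz":0,"tx":0,"ty":48,"tz":0,"hand":1},{"rx":0,"ry":0,"rz":0,"tx":0,"ty":64,"tz":0,"hand":1},{"rx":0,"ry":0,"rz":0,"tx":0,"ty":80,"tz":0,"hand":1},{"rx":0,"ry":0,"rz":0,"tx":0,"ty":96,"tz":0,"hand":1},{"rx":0,"ry":0,"rz":0,"tx":0,"ty":110,"tz":0,"hand":1},{"rx":0,"ry":0,"rz":0,"tx":0,"ty":122,"tz":0,"hand":1}]'; python3 go.py .5545 -.1035 .041 -83.4
```

```text
clock: 36.85
position: [0.537, 0.0472, 0.042]
tool_rot: [-3.14, -0.001, 0.114]
force: [-1.1, 3.8, 5.6]
grip_width: 0.0113
clock: 37.65
position: [0.551, -0.0746, 0.042]
tool_rot: [-3.141, -0.001, 0.113]
force: [-0.9, 4.9, 8.2]
grip_width: 0.011
t 37.65 pos [ 0.551  -0.0746  0.042 ] F [-0.9  4.9  8.2] w 0.011 q7 [-0.34  0.77  0.53  1.93 -0.66  0.61 -0.83]
{'rx': -0.0, 'ry': -0.1, 'rz': -0.1, 'tx': 0.2, 'ty': 29.1, 'tz': 1.0}
```

```bash
python3 -m creep '[{"rx":0,"ry":0,"rz":0,"tx":0,"ty":9,"tz":0,"hand":1},{"rx":0,"ry":0,"rz":0,"tx":0,"ty":17,"tz":0,"hand":1},{"rx":0,"ry":0,"rz":0,"tx":0,"ty":23,"tz":0,"hand":1},{"rx":0,"ry":0,"rz":0,"tx":0,"ty":27,"tz":0,"hand":1},{"rx":0,"ry":0,"rz":0,"tx":0,"ty":30,"tz":0,"hand":1},{"rx":0,"ry":0,"rz":0,"tx":0,"ty":31,"tz":0,"hand":1}]'; python3 go.py .5545 -.1035 .041 -83.4
```

```text
clock: 38.25
position: [0.5544, -0.1043, 0.042]
tool_rot: [-3.14, -0.001, 0.114]
force: [-1.8, 10.0, 13.3]
grip_width: 0.0113
t 38.25 pos [ 0.5544 -0.1043  0.042 ] F [-1.8 10.  13.3] w 0.0113 q7 [-0.28  0.78  0.53  1.91 -0.65  0.63 -0.79]
{'rx': -0.1, 'ry': -0.1, 'rz': -0.1, 'tx': 0.2, 'ty': -0.8, 'tz': 1.0}
```

```bash
python3 -m creep '[{"rx":0,"ry":0,"rz":0,"tx":0,"ty":2,"tz":0,"hand":1},{"rx":0,"ry":0,"rz":0,"tx":0,"ty":3,"tz":0,"hand":1},{"rx":0,"ry":0,"rz":0,"tx":0,"ty":3,"tz":0,"hand":1}]'; python3 go.py .5545 -.1035 .041 -83.4
```

```text
clock: 38.55
position: [0.5544, -0.1043, 0.0419]
tool_rot: [-3.136, -0.0, 0.116]
force: [-4.9, 21.0, 20.7]
grip_width: 0.0107
t 38.55 pos [ 0.5544 -0.1043  0.0419] F [-4.9 21.  20.7] w 0.0107 q7 [-0.28  0.78  0.52  1.91 -0.65  0.63 -0.79]
{'rx': -0.3, 'ry': -0.0, 'rz': 0.0, 'tx': 0.2, 'ty': -0.8, 'tz': 0.9}
```

```bash
python3 -m creep '[{"rx":0,"ry":0,"rz":0,"tx":0,"ty":-3,"tz":0,"hand":1},{"rx":0,"ry":0,"rz":0,"tx":0,"ty":-3,"tz":0,"hand":0.16},{"rx":0,"ry":0,"rz":0,"tx":0,"ty":-3,"tz":0,"hand":0.16},{"rx":0,"ry":0,"rz":0,"tx":0,"ty":-3,"tz":0,"hand":0.16},{"rx":0,"ry":0,"rz":0,"tx":0,"ty":-3,"tz":-40,"hand":0.16},{"rx":0,"ry":0,"rz":0,"tx":0,"ty":-3,"tz":-90,"hand":0.16},{"rx":0,"ry":0,"rz":0,"tx":0,"ty":-3,"tz":-140,"hand":0.16},{"rx":0,"ry":0,"rz":0,"tx":0,"ty":-3,"tz":-190,"hand":0.16}]'; python3 look.py w21 .058 .07
python3 - <<'E'
from h import *
f,_=shot("side","s21"); cv2.imwrite("pics/s21c.png",cv2.resize(f["pixels"][80:280,220:420],None,fx=3,fy=3,interpolation=cv2.INTER_CUBIC))
E
```

```text
clock: 39.35
position: [0.5533, -0.1053, 0.233]
tool_rot: [3.141, 0.001, 0.113]
force: [1.2, 0.6, -0.2]
grip_width: 0.0358
pos [ 0.5533 -0.1053  0.233 ] rot [1.7998e+02 3.0000e-02 6.4500e+00] w 0.0358
burner0 0.93 bbox [524. 265. 544. 307.] ell [533.9 284.3] at [ 0.5148 -0.3422  0.058 ] circ 0.5138 -0.3464 dia 0.0452
burner0 0.82 bbox [544. 123. 562. 170.] ell [558.1 145.5] at [ 0.6615 -0.3297  0.058 ] circ 0.6618 -0.3312 dia 0.0458
cap0 0.53 bbox [558. 131. 561. 161.] ell [559.  144.7] at [ 0.6616 -0.3218  0.07  ] circ 0.6619 -0.3225 dia 0.0283
cap0 0.49 bbox [ 96. 317. 170. 403.] ell [132.5 358.6] at [0.3803 0.0821 0.07  ] circ 0.3706 0.0828 dia 0.151
cap0 0.45 bbox [534. 291. 539. 303.] ell [535.4 295.8] at [ 0.5068 -0.34    0.07  ] circ 0.5071 -0.3407 dia 0.0155
```

View pics/w21.png

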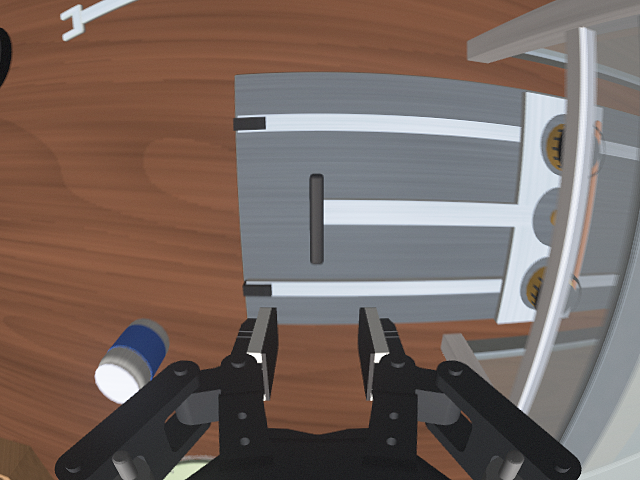

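View pics/s21c.png

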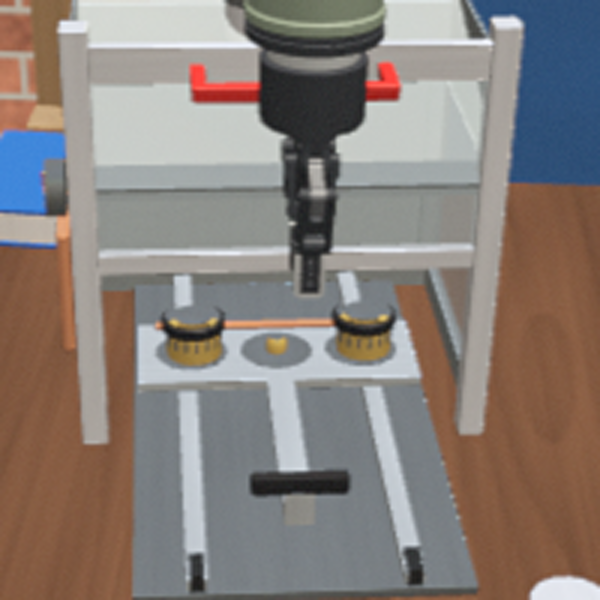

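```bash
python3 -m creep '[{"rx":0,"ry":0,"rz":0,"tx":0,"ty":0,"tz":-50,"hand":0.16},{"rx":0,"ry":0,"rz":0,"tx":0,"ty":0,"tz":-100,"hand":0.16},{"rx":0,"ry":0,"rz":0,"tx":0,"ty":0,"tz":-150,"hand":0.16},{"rx":0,"ry":0,"rz":0,"tx":0,"ty":15,"tz":-160,"hand":0.16},{"rx":0,"ry":0,"rz":0,"tx":0,"ty":60,"tz":-160,"hand":0.16},{"rx":0,"ry":0,"rz":0,"tx":0,"ty":105,"tz":-160,"hand":0.16},{"rx":0,"ry":0,"rz":0,"tx":0,"ty":115,"tz":-160,"hand":0.16},{"rx":0,"ry":0,"rz":0,"tx":0,"ty":115,"tz":-160,"hand":0.16}]'
python3 - <<'E'
from h import *
f,st=shot("wrist","w22"); print(st["position"])
im=f["pixels"].astype(int); m=(im[...,2]>150)&(im[...,1]<90)&(im[...,0]<90)
for r in (200,240,280,300): 
    xs=np.nonzero(m[r])[0]; xs=xs[(xs>280)&(xs<360)]; print(r,xs.min(),xs.max(), onz(f,[(xs.min()+xs.max())/2,r],.347,st)[0].round(4))
E
python3 go.py .5675 -.2186 .322 -83.4
```

```text
clock: 40.35
position: [0.5662, -0.2212, 0.3895]
tool_rot: [3.142, 0.003, 0.11]
force: [0.1, 0.4, -0.1]
grip_width: 0.0357
[ 0.56617734 -0.22116976  0.38945706]
200 301 322 [ 0.6126 -0.2129  0.347 ]
240 302 322 [ 0.5914 -0.2154  0.347 ]
280 303 322 [ 0.5687 -0.2181  0.347 ]
300 303 322 [ 0.5565 -0.2194  0.347 ]
t 40.4 pos [ 0.5666 -0.2195  0.3896] F [ 0.3 -0.2 -0.8] w 0.0361 q7 [-0.26  0.48  0.84  1.45 -0.36  1.37 -0.86]
{'rx': -0.0, 'ry': 0.1, 'rz': -0.2, 'tx': 1.2, 'ty': -0.7, 'tz': 67.6}
```

View pics/w22.png

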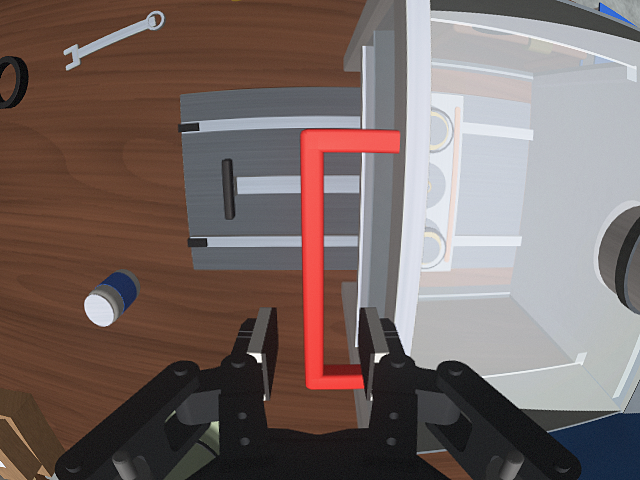

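```bash
python3 -m creep '[{"rx":0,"ry":0,"rz":0,"tx":1,"ty":-1,"tz":35,"hand":0.16},{"rx":0,"ry":0,"rz":0,"tx":1,"ty":-1,"tz":60,"hand":0.16},{"rx":0,"ry":0,"rz":0,"tx":1,"ty":-1,"tz":67,"hand":0.16},{"rx":0,"ry":0,"rz":0,"tx":1,"ty":-1,"tz":67,"hand":1},{"rx":0,"ry":0,"rz":0,"tx":1,"ty":-1,"tz":67,"hand":1},{"rx":0,"ry":0,"rz":0,"tx":1,"ty":-1,"tz":67,"hand":1}]' 60; python3 go.py .5675 -.2186 .192 -83.4
```

```text
clock: 41.0
position: [0.5682, -0.2183, 0.3251]
tool_rot: [3.141, -0.001, 0.113]
force: [1.1, -2.9, -2.9]
grip_width: 0.0105
t 41.0 pos [ 0.5682 -0.2183  0.3251] F [ 1.1 -2.9 -2.9] w 0.0105 q7 [-0.25  0.53  0.81  1.56 -0.4   1.23 -0.83]
{'rx': 0.1, 'ry': -0.1, 'rz': -0.1, 'tx': -0.9, 'ty': 0.1, 'tz': 133.1}
```

```bash
python3 -m creep '[{"rx":0,"ry":0,"rz":0,"tx":0,"ty":0,"tz":6,"hand":1},{"rx":0,"ry":0,"rz":0,"tx":0,"ty":0,"tz":18,"hand":1},{"rx":0,"ry":0,"rz":0,"tx":0,"ty":0,"tz":31,"hand":1},{"rx":0,"ry":0,"rz":0,"tx":0,"ty":0,"tz":44,"hand":1},{"rx":0,"ry":0,"rz":0,"tx":0,"ty":0,"tz":57,"hand":1},{"rx":0,"ry":0,"rz":0,"tx":0,"ty":0,"tz":70,"hand":1},{"rx":0,"ry":0,"rz":0,"tx":0,"ty":0,"tz":83,"hand":1},{"rx":0,"ry":0,"rz":0,"tx":0,"ty":0,"tz":96,"hand":1}]'; python3 -m creep '[{"rx":0,"ry":0,"rz":0,"tx":0,"ty":0,"tz":12,"hand":1},{"rx":0,"ry":0,"rz":0,"tx":0,"ty":0,"tz":22,"hand":1},{"rx":0,"ry":0,"rz":0,"tx":0,"ty":0,"tz":29,"hand":1},{"rx":0,"ry":0,"rz":0,"tx":0,"ty":0,"tz":33,"hand":1},{"rx":0,"ry":0,"rz":0,"tx":0,"ty":0,"tz":35,"hand":1},{"rx":0,"ry":0,"rz":0,"tx":0,"ty":0,"tz":35,"hand":1}]'; python3 go.py .5675 -.2186 .192 -83.4
```

```text
clock: 41.8
position: [0.5682, -0.2183, 0.2271]
tool_rot: [3.141, -0.001, 0.113]
force: [4.6, -3.4, 2.8]
grip_width: 0.0104
clock: 42.4
position: [0.5683, -0.2184, 0.1958]
tool_rot: [-3.141, -0.003, 0.113]
force: [-14.8, 8.3, 59.5]
grip_width: 0.0106
t 42.4 pos [ 0.5683 -0.2184  0.1958] F [-14.8   8.3  59.5] w 0.0106 q7 [-0.2   0.65  0.72  1.71 -0.51  0.98 -0.74]
{'rx': -0.0, 'ry': -0.2, 'rz': -0.1, 'tx': -0.9, 'ty': 0.1, 'tz': 3.8}
```

```bash
python3 -m creep '[{"rx":0,"ry":0,"rz":0,"tx":0,"ty":0,"tz":-2.5,"hand":1},{"rx":0,"ry":0,"rz":0,"tx":0,"ty":0,"tz":-2.5,"hand":0.16},{"rx":0,"ry":0,"rz":0,"tx":0,"ty":0,"tz":-2.5,"hand":0.16},{"rx":0,"ry":0,"rz":0,"tx":0,"ty":0,"tz":-2.5,"hand":0.16},{"rx":0,"ry":0,"rz":0,"tx":0,"ty":0,"tz":-30,"hand":0.16},{"rx":0,"ry":0,"rz":0,"tx":0,"ty":0,"tz":-75,"hand":0.16},{"rx":0,"ry":0,"rz":0,"tx":0,"ty":-40,"tz":-100,"hand":0.16},{"rx":0,"ry":0,"rz":0,"tx":0,"ty":-90,"tz":-100,"hand":0.16}]'; python3 -m creep '[{"rx":0,"ry":0,"rz":0,"tx":-10,"ty":-45,"tz":0,"hand":0.16},{"rx":0,"ry":0,"rz":0,"tx":-20,"ty":-90,"tz":0,"hand":0.16},{"rx":0,"ry":0,"rz":0,"tx":-30,"ty":-135,"tz":0,"hand":0.16},{"rx":0,"ry":0,"rz":0,"tx":-30,"ty":-135,"tz":0,"hand":0.16},{"rx":0,"ry":0,"rz":0,"tx":-30,"ty":-135,"tz":0,"hand":0.16}]'
python3 - <<'E'
from h import *
s,_=shot("side","s23"); im=s["pixels"].astype(int); m=(im[...,2]>150)&(im[...,1]<90)&(im[...,0]<90); m[:,:250]=0; m[:,400:]=0
ys,xs=np.nonzero(m); print(xs.min(),xs.max(),ys.min(),ys.max())
s0=cv2.imread("pics/side0.png").astype(int); m=(s0[...,2]>150)&(s0[...,1]<90)&(s0[...,0]<90); m[:,:250]=0; m[:,400:]=0
ys,xs=np.nonzero(m); print("start",xs.min(),xs.max(),ys.min(),ys.max())
t,_=shot("top","t23")
cv2.imwrite("pics/s23c.png",cv2.resize(s["pixels"][80:280,220:420],None,fx=3,fy=3,interpolation=cv2.INTER_CUBIC))
w,st=shot("wrist","w23"); print(bot.observe()["force"])
E
```

```text
clock: 43.2
position: [0.558, -0.1301, 0.2957]
tool_rot: [3.14, -0.004, 0.109]
force: [1.9, 1.0, -1.1]
grip_width: 0.0359
clock: 43.7
position: [0.5122, 0.0034, 0.2929]
tool_rot: [-3.141, 0.0, 0.116]
force: [-0.2, -0.2, 0.8]
grip_width: 0.0358
285 336 153 164
start 284 349 151 163
[-0.06685579  0.17024457  0.73870247]
```

View pics/s23c.png

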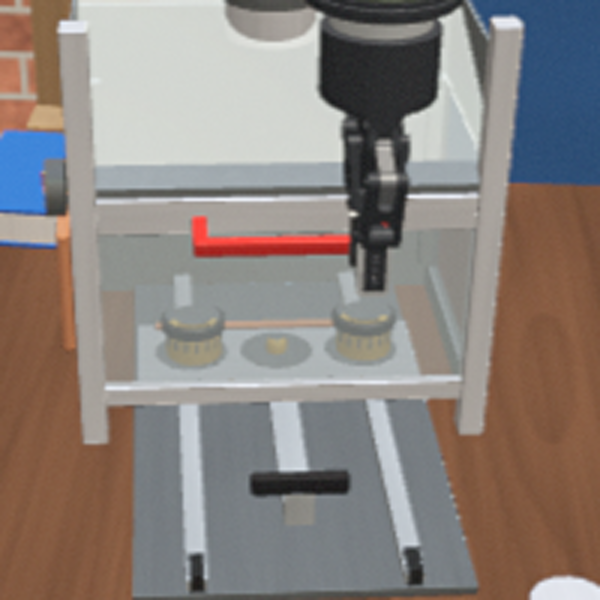

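View pics/t23.png

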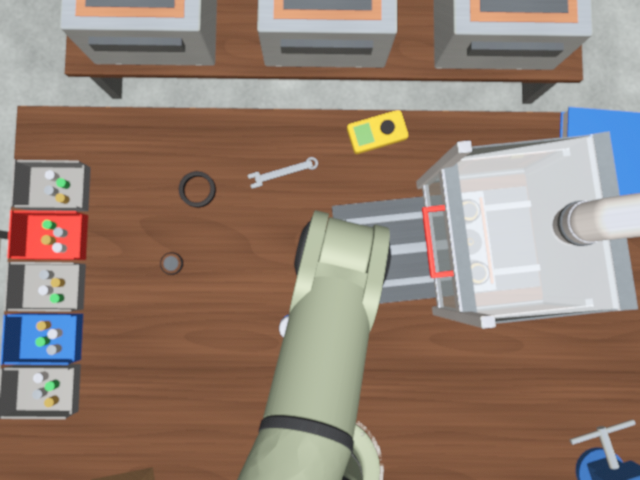

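View pics/w23.png

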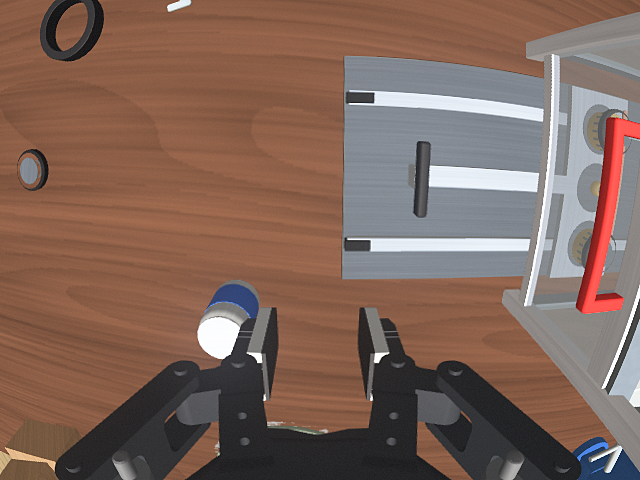

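```bash
python3 -c "
from workcell import bot
print(bot.job_done()); print(bot.observe()['clock'])"
```

```text
the job is handed in; nothing more can be done
None
the job is handed in; nothing more can be done
```

The job is handed in at about 44 s of the 210 s allowed; no verdict was given.

**What I did:** I lifted the sash to its stop and drew the carriage out to its stop. I stood the two burner heads present on seat 2 and seat 0 and put a cap on each. I then pushed the carriage home and lowered the sash at about 0.13 m/s until it was shut.

**What the last checks showed:**
- **Sash:** it came down 129 mm onto its stop, with 59 N pushing back. In the side picture the handle sits 1–2 px lower than at the start.
- **Carriage:** it travelled 259 mm until it stopped against 21 N, and the T-handle is within 1 px of where it started.
- **Heads and caps:** each cap went down to its expected seated height. Both looked centred and level from the wrist camera before the carriage went in. The final pictures show both still standing over their injectors behind the glass.
- **Bystanders:** the wrench and tape roll look unmoved. The can was partly hidden in the last top picture, but it was never touched.
- **Robot:** it is clear of everything, with no force on the tool.

**What disagreed:**
- The spare cap was knocked a few centimetres aside on the bench while the arm was not near it. I left it there, as it is outside the hood.
- The first camera estimates of the hood differed by up to about 7 mm at the edge of the picture. I corrected them with closer wrist pictures before placing anything.
- The camera put each head about 3–4 mm off the arm's own position readings. I used the arm's readings to line up the caps.

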